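# Set up the backlit water-clarity comparison

### The job

Get the water-clarity comparison ready for the pond lesson. Slide the light panel's switch on (to the green dot), fold its kickstand out to the stop and stand the panel up on its foot edge and kickstand, square and centred about 6 cm behind the white stand, lit face towards the stand. Push every clarity column that is out on the table fully down over the spigot of its own colour; leave the other things where they are.

Things in the scene. Friction and masses are not known exactly. Their poses are not given: they have to be found in the camera images.
- panel: LED light panel, dark grey, black rubber corners, 154 x 184 x 22 mm, 0.4 kg, starting lit white face down. Origin: middle of the lit face at the corners' level. z: out of the back (up while lying); x: from the handle (-117 mm) to the foot edge (+77 mm); plain back at z = 20 mm, corners end at 22 mm. Stood up on the open kickstand it leans back 18 degrees, foot edge 85 mm from the kickstand's tip.
- panel_handle (a point): Middle of the carrying handle's straight round black bar: 14 mm thick, straight for 100 mm along the panel's y, its axis 13 mm above the table while the panel lies, 194 mm from the foot edge. The opening between bar and panel is 35 mm deep and 106 mm long. The bar can turn between the finger pads.
- panel_foot (a point): Middle of the panel's foot edge, at the back corner of that edge (x = +77 mm, z = 22 mm in the panel's frame): the line on which the panel stands.
- leg (a joint): Kickstand angle in rad: 0 folded flat on the panel's back, 0.665 fully open at its stop. It stays where it is left (stiff hinge, 0.15 N m). Hinge near the handle, free end near the foot edge; the free end rises from the lying panel as it opens.
- leg_hinge (a point): Middle of the kickstand's hinge axis, which runs along the panel's y; 48 mm from the panel's origin towards the handle and 27 mm above the table while the panel lies.
- leg_tip (a point): End of the kickstand's rubber tip, 119 mm from the hinge. The kickstand is a flat aluminium tongue 34 mm wide (along the panel's y) and 10 mm thick, ending in a black rubber tip; folded, its underside is 2 mm above the panel's plain back and its sides are free.
- switch (a joint): Slide switch of the light, in m: 0 off (at the red dot), 0.016 on (at the green dot, towards the handle). It stays where it is left; about 0.7 N moves it.
- switch_top (a point): Middle of the top of the switch's white knob, on the panel's back, 60 mm beside its middle (panel y = +60 mm). The knob is 20 mm long in its sliding direction (panel x), 14 mm wide (panel y) and stands 11 mm above the back.
- stand: Fixed white stand, 66 mm deep (x) by 256 mm long (y) by 18 mm high, with four upright steel spigots in a row, each with a coloured ring round its foot and a tag of the same colour on the front. Origin: middle of its underside. x points to its back (away from the robot), y to the left, z up.
- spigot_clear (a point): Foot of the spigot for the clear column, on the stand's top face (18 mm above the table), at the robot's far left end of the row (+0.096 m along the stand's y); its ring and tag are almost colourless (pale blue). The spigot is 25 mm thick and 26 mm high, its top tapered to 17 mm.
- spigot_green (a point): Foot of the spigot for the green column, on the stand's top face (18 mm above the table), at +0.032 m along the stand's y; its ring and tag are pale pond green. The spigot is 25 mm thick and 26 mm high, its top tapered to 17 mm.
- spigot_amber (a point): Foot of the spigot for the amber column, on the stand's top face (18 mm above the table), at -0.032 m along the stand's y; its ring and tag are amber orange. The spigot is 25 mm thick and 26 mm high, its top tapered to 17 mm.
- spigot_brown (a point): Foot of the spigot for the brown column, on the stand's top face (18 mm above the table), at the right end of the row (-0.096 m along the stand's y); its ring and tag are very dark brown. The spigot is 25 mm thick and 26 mm high, its top tapered to 17 mm.
- column_clear: Clarity column: upright, tinted resin, almost colourless, see-through, black cap; 102 mm tall, 0.16 kg; may be absent. Steel foot ring 56 mm across, 10 mm high, then a black sleeve 37 mm across to 34 mm; the bore, open below, is 28 mm wide, 32 mm deep. Above, 29 mm thick (cap, top 10 mm: 30 mm). Origin: middle of its underside, which rests on the stand's top when seated; z along the column.
- column_green: Clarity column: upright, tinted resin, pale pond green, black cap; 102 mm tall, 0.16 kg; may be absent. Steel foot ring 56 mm across, 10 mm high, then a black sleeve 37 mm across to 34 mm; the bore, open below, is 28 mm wide, 32 mm deep. Above, 29 mm thick (cap, top 10 mm: 30 mm). Origin: middle of its underside, which rests on the stand's top when seated; z along the column.
- column_amber: Clarity column: upright, tinted resin, amber orange, black cap; 102 mm tall, 0.16 kg; may be absent. Steel foot ring 56 mm across, 10 mm high, then a black sleeve 37 mm across to 34 mm; the bore, open below, is 28 mm wide, 32 mm deep. Above, 29 mm thick (cap, top 10 mm: 30 mm). Origin: middle of its underside, which rests on the stand's top when seated; z along the column.
- column_brown: Clarity column: upright, tinted resin, very dark brown, black cap; 102 mm tall, 0.16 kg; may be absent. Steel foot ring 56 mm across, 10 mm high, then a black sleeve 37 mm across to 34 mm; the bore, open below, is 28 mm wide, 32 mm deep. Above, 29 mm thick (cap, top 10 mm: 30 mm). Origin: middle of its underside, which rests on the stand's top when seated; z along the column.
- dropper_blue: Dropper bottle with blue label and red rubber bulb, 29 mm thick, 96 mm high, a bystander; origin at its underside.
- beaker: Clear plastic beaker 73 mm across, 76 mm high, a bystander; origin at its underside.
- vial: Small capped sample vial 25 mm thick, 57 mm high, a bystander; origin at its underside.

How it is judged:
By the outcome, as a careful person would: the job done as asked, in the order asked, and still so for the second after the job is handed in, with the robot touching nothing.
Of column_clear, column_green, column_amber, column_brown only 2 to 4 are there at a start; the rules pass over those that are not, and their reading is None.
At some moment in a run one of column_clear, column_green, column_amber, column_brown may be knocked a few centimetres aside while the robot is not near it.
It also fails if it takes over 210 s, if anything falls off the work surface, if the arm or the gripper's body presses on something with over 40 N, if the wrist force passes 120 N, or if a joint passes its speed limit or range.

### The arm

A 6-joint arm with a two-finger parallel gripper is mounted at the origin on a cart in front of the work surface, level with it; the furniture and walls round the work are solid. World frame = base frame: x ahead of the robot, y to its left, z up, the work surface at z = 0. Lengths are in mm, angles in degrees, forces in N, time in s.
With the tool pointing down it reaches from about 300 to 850 mm from the base axis. Payload 4.2 kg.
Tool frame: the origin (TCP) lies midway between the tips of the shut fingers; the grasp point (between the pads) lies 19 mm behind it (env.grip_point_offset is the distance from the TCP to the grasp point, in mm); z points along the fingers, x is the direction in which the jaws open and shut, and the axes are right-handed (so a half turn about z gives the same grasp; the last joint's range is limited). The gripper opens to 91 mm and grips with 3 to 60 N. Pads are 32 mm wide; open, the fingers measure 118 mm over their backs; the gripper's body (76 mm by 178 mm) begins 60 mm behind the grasp point.
Start: joints at [-65.833, 18.312, 89.639, -0, 72.044, -1.146], TCP at [245.856, -519.806, 213.976] pointing down, gripper open.
Joint ranges: [-177.97, 177.97], [-48.28, 115.42], [12.27, 149.76], [-77.06, 257.06], [2.81, 150.46], [-146.56, 146.56]. Speed limits (degrees/s): [147.25, 147.25, 180, 180, 180, 180].

### API

Orientations are given as [roll, pitch, yaw] about the fixed x, y, z axes, in that order (R = Rz(yaw) Ry(pitch) Rx(roll)).
In Python, from workcell import env gives the robot as it stands.
- The arm moves only by the shell command python3 -m pendant 'ROWS' [FORCE]. ROWS is JSON, a list of rows, each an object with "xyz": the shift along the tool's x, y, z in m, a list of three; "roll": the turn about the tool's z in degrees; "jaw": the closure, from 0 (fully open) to 1 (shut). A call has exactly 8 rows; each row is the pose to reach, as a shift and turn from the pose commanded when the call began, along the tool's axes at that moment; what a row does not reach only later rows make up. A row lasts 1/8 s, in which the tool goes at most 62.5 mm and 10.7 degrees, less where a joint would pass 70% of its speed; a pose out of reach is approached as far as the arm can. A call with a gripper value outside its range is refused whole. The fingers move at their own pace and stop on an object; FORCE is the grip in N (left out, the last holds). Time passes only in rows, so rows that repeat a pose let the fingers close, or fill a call up. It gives the time, the measured TCP pose, the force and the opening at its end, in the units of the state.
- env.state(): the state, without advancing time (a new reading comes with each control period).
- env.grab_frame(name): name is "scene" or "side" or "wrist"; returns (picture, depth): 400x640x3 uint8, blue, green, red; 400x640 float32, mm along the optical axis (not along the pixel's ray), 0 where there is no reading.
- env.camera_params(name): a dict with "camera_matrix" (3x3 intrinsics, pixels), "cam_to_world" (4x4, takes a point from camera to world coordinates); the wrist camera has in their place "hand_eye" (4x4, takes a point from camera to tool coordinates, whose origin is the TCP and whose axes are the tool frame's). Camera axes: x right, y up, looking along -z (the intrinsics and any distortion apply to the point x, -y, -z); pixel columns grow to the right and rows downward; lengths in mm; the calibration is good to about 2 mm. A picture is of the moment at which its call begins: read the wrist's pose just before it. camera_params takes no time and is no camera call.
- env.job_done(): hands the job in, once; it reports no verdict.
The state is a dict: "time_s": time; "qpos": joint angles; "qvel": joint speeds; "effort": joint torques, N m; "ee_pos": TCP position; "ee_rot": TCP orientation; "force": force on the tool from outside, world axes, zero at the start; "torque": the same for the moment, N m; "gripper_width": finger opening in mm.
Only numpy, scipy, OpenCV 4.12 (cv2) and the standard library are available. Lean on these libraries where they do the work, as an engineer would, in place of code of your own. Each camera call takes 0.05 s, during which the arm holds its last target. There are 200 camera calls.

## Working session

There is one attempt and no reset: what is moved stays moved. The work goes in short steps, Python scripts to look and compute and a shell command to move; the robot and the scene stay as the last step left them, time stands still between calls to the robot, and variables do not carry over. Pictures are saved under pics/ and viewed, about 12 in all and at most 16, crops included, and the job is handed in when it is done.

```bash
ls; mkdir -p pics
cat > h.py <<'E'
import numpy as np, cv2
from workcell import env
from scipy.spatial.transform import Rotation as Ro
def tool():
    s=env.state(); T=np.eye(4); T[:3,:3]=Ro.from_euler('xyz',s['ee_rot'],degrees=True).as_matrix(); T[:3,3]=s['ee_pos']; return T
def grab(name,save=None):
    p=env.camera_params(name); T=tool()@np.array(p['hand_eye']) if name=='wrist' else np.array(p['cam_to_world'])
    im,d=env.grab_frame(name)
    if save: cv2.imwrite('pics/'+save,im)
    return im,d,np.array(p['camera_matrix']),T,p
def cloud(d,K,T):
    v,u=np.mgrid[:d.shape[0],:d.shape[1]]
    P=np.stack([(u-K[0,2])/K[0,0]*d,-(v-K[1,2])/K[1,1]*d,-d],-1)
    return P@T[:3,:3].T+T[:3,3]
def ray(u,v,z,K,T):
    r=T[:3,:3]@np.array([(u-K[0,2])/K[0,0],-(v-K[1,2])/K[1,1],-1]); o=T[:3,3]
    return o+r*(z-o[2])/r[2]
E
python3 - <<'E'
from h import *
print(env.state())
for n in ['scene','side','wrist']:
    im,d,K,T,p=grab(n,n+'0.png'); print(n,p,T.round(2).tolist(),(d>0).mean())
    np.savez(f'{n}0.npz',im=im,d=d,K=K,T=T)
E
```

```text
pics
{'time_s': 0.0, 'qpos': array([-6.58330391e+01,  1.83502748e+01,  8.97070567e+01, -1.40680639e-03,
        7.20452716e+01, -1.14619330e+00]), 'qvel': array([-0.06640433,  0.00062588, -0.04757973,  0.01423454, -0.05392649,
       -0.11366673]), 'effort': array([-6.20530955e-04, -4.12460768e+01, -2.31968415e+01,  7.24689220e-02,
        4.55291674e-02, -1.39771223e-04]), 'ee_pos': array([ 245.6273582 , -519.31870144,  213.12958911]), 'ee_rot': array([-1.79999285e+02,  1.02609349e-01, -6.46864103e+01]), 'force': array([1.02602353, 0.48844838, 0.37792599]), 'torque': array([ 0.04909998, -0.01324289, -0.03150823]), 'gripper_width': 90.94169719950688}
scene {'camera_matrix': array([[362.77819005,   0.        , 324.63751135],
       [  0.        , 362.77819005, 197.87400236],
       [  0.        ,   0.        ,   1.        ]]), 'cam_to_world': array([[-8.84485572e-01,  2.50050473e-01, -3.93903584e-01,
         1.29725777e+02],
       [-4.65977286e-01, -5.15881993e-01,  7.18839995e-01,
         8.42313554e+02],
       [-2.34614850e-02,  8.19353728e-01,  5.72808020e-01,
         6.750684
[... 831 characters left out ...]
0.46, 579.89], [0.0, 0.0, 0.0, 1.0]] 0.9818125
wrist {'camera_matrix': array([[283.21615384,   0.        , 317.00573038],
       [  0.        , 283.21615384, 200.98799925],
       [  0.        ,   0.        ,   1.        ]]), 'hand_eye': array([[ 9.99999333e-01, -1.13216445e-03,  2.27192546e-04,
        -3.10830506e-01],
       [-1.04374295e-03, -9.70379024e-01, -2.41585307e-01,
        -6.70307555e+01],
       [ 4.93977176e-04,  2.41584908e-01, -9.70379559e-01,
        -1.69835897e+02],
       [ 0.00000000e+00,  0.00000000e+00,  0.00000000e+00,
         1.00000000e+00]])} [[0.43, 0.88, 0.22, 306.24], [-0.9, 0.42, 0.1, -490.7], [-0.0, -0.24, 0.97, 383.05], [0.0, 0.0, 0.0, 1.0]] 0.97180078125
```

```bash
python3 - <<'E'
import cv2,numpy as np
a=cv2.imread('pics/scene0.png');b=cv2.imread('pics/side0.png')
cv2.imwrite('pics/a0.png',np.vstack([a,b])[:, :].copy()[:800])
E
python3 -c "
import cv2,numpy as np
a=cv2.imread('pics/scene0.png');b=cv2.imread('pics/side0.png')
print(a.shape)"
```

```text
(400, 640, 3)
```

View pics/scene0.png

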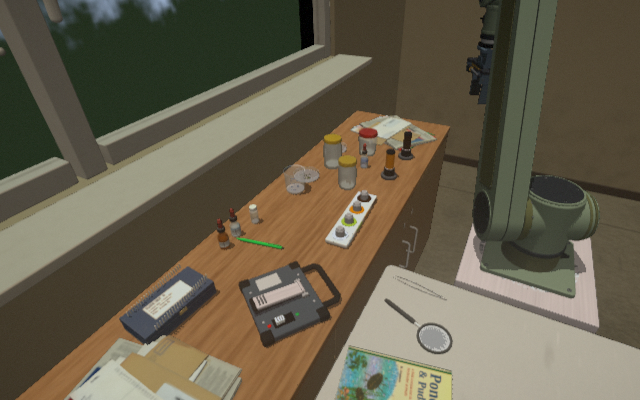

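View pics/side0.png

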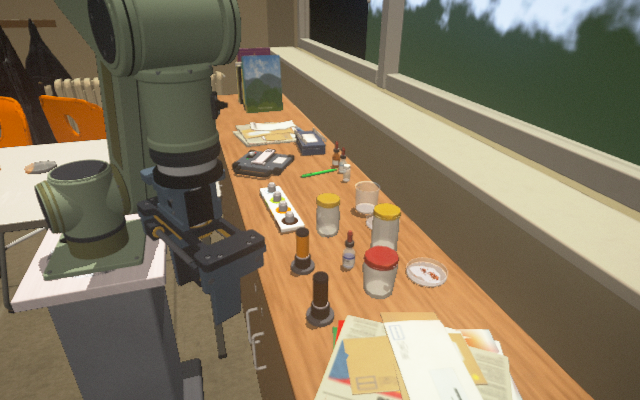

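Panel at scene (290,300), stand at (353,218), amber (390,165) and brown (406,147) columns. I'll measure with depth and zoom.

Run:
```python
from h import *
S=np.load('scene0.npz');D=np.load('side0.npz')
C=cloud(S['d'],S['K'],S['T']);E=cloud(D['d'],D['K'],D['T'])
for n,(u,v) in dict(ambercap=(391,152),browncap=(407,134),handle=(322,283),pbodytop=(270,283),switch=(284,320),red=(268,327),green=(296,315),sp_clear=(340,229),sp_b=(364,193),jar=(347,160),drop=(364,150),pencil=(260,243),box=(170,300),wall=(330,90),beaker=(295,180)).items(): print(n,C[v,u].round(0))
for n,(u,v) in dict(ambercap=(303,231),browncap=(320,276),drop=(349,240),jar1=(327,200),jar2=(386,212),red=(380,258),dish=(427,272)).items(): print(n,E[v,u].round(0))
a=cv2.resize(S['im'][120:350,190:450],None,fx=3,fy=3,interpolation=cv2.INTER_CUBIC)[:600]
cv2.imwrite('pics/a1.png',cv2.resize(S['im'][230:350,220:360],None,fx=5,fy=5,interpolation=cv2.INTER_CUBIC))
b=np.hstack([cv2.resize(S['im'][120:260,200:430],(400,243)),cv2.resize(D['im'][170:340,230:470],(400,283))[:243]])
cv2.imwrite('pics/a2.png',cv2.resize(D['im'][170:340,230:450],None,fx=3.5,fy=3.5,interpolation=cv2.INTER_CUBIC))
```

```text
ambercap [ 449. -209.  102.]
browncap [ 445. -373.   99.]
handle [431. 319.   1.]
pbodytop [531. 390.  22.]
switch [443. 465.  27.]
red [467. 491.  20.]
green [430. 439.  21.]
sp_clear [458. 162.  44.]
sp_b [468. -29.  42.]
jar [556. -92. 105.]
drop [ 558. -241.   71.]
pencil [648. 274.   8.]
box [691. 542.  39.]
wall [ 928. -699.   97.]
beaker [689.  18.  55.]
ambercap [ 457. -231.  101.]
browncap [ 445. -391.  102.]
drop [ 558. -255.   73.]
jar1 [ 552. -115.  105.]
jar2 [ 661. -225.  113.]
red [ 581. -363.   94.]
dish [ 722. -332.    3.]
```

View pics/a1.png

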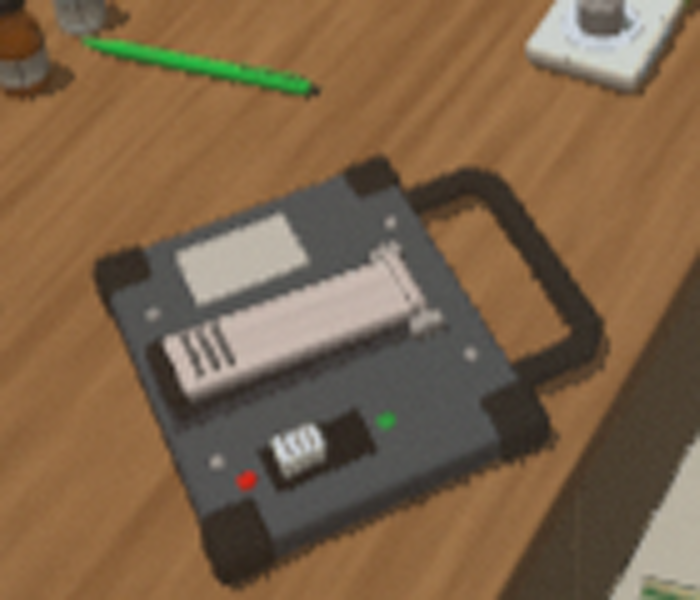

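View pics/a2.png

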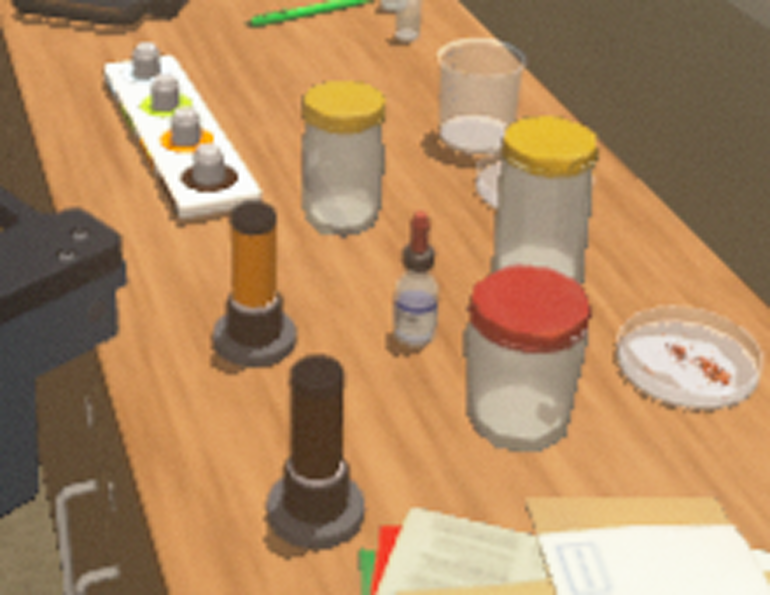

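Only the amber and brown columns are out on the table. Next I'll move above the stand and panel for a close measurement.

```bash
cat > go.py <<'E'
# usage: go.py x y z yaw -> shift (m, tool axes) and roll from the present pose
import sys; from h import *
x,y,z,yaw=map(float,sys.argv[1:5]); T=tool(); s=env.state()
print('xyz',(T[:3,:3].T@(np.array([x,y,z])-T[:3,3])/1000).round(4),'roll',round(-(yaw-s['ee_rot'][2]+180)%360-360*((-(yaw-s['ee_rot'][2]+180)%360)>180)+0,2))
E
sed -i "s/'roll',.*/'roll',round((s['ee_rot'][2]-yaw+180)%360-180,2))/" go.py
R='{"xyz":[-0.375,-0.317,-0.086]}'
python3 -m pendant '[{"xyz":[-0.02,-0.02,-0.05],"roll":0,"jaw":0},{"xyz":[-0.06,-0.05,-0.08],"roll":0,"jaw":0},{"xyz":[-0.375,-0.317,-0.086],"roll":0,"jaw":0},{"xyz":[-0.375,-0.317,-0.086],"roll":0,"jaw":0},{"xyz":[-0.375,-0.317,-0.086],"roll":0,"jaw":0},{"xyz":[-0.375,-0.317,-0.086],"roll":0,"jaw":0},{"xyz":[-0.375,-0.317,-0.086],"roll":0,"jaw":0},{"xyz":[-0.375,-0.317,-0.086],"roll":0,"jaw":0}]'
python3 go.py 498 430 300 -35.4; python3 go.py 440 65 300 -35.4
```

```text
time_s: 1.15
ee_pos: [362.3, -80.0, 299.4]
ee_rot: [-180.0, -0.0, -64.7]
force: [0.9, 0.3, -0.8]
gripper_width: 90.9
xyz [-0.4032 -0.3406 -0.0006] roll -29.32
xyz [-0.098  -0.1322 -0.0005] roll -29.32
```

```bash
python3 -m pendant '[{"xyz":[-0.03,-0.04,0],"roll":-10,"jaw":0},{"xyz":[-0.06,-0.08,0],"roll":-20,"jaw":0},{"xyz":[-0.098,-0.132,0],"roll":-29.3,"jaw":0},{"xyz":[-0.098,-0.132,0],"roll":-29.3,"jaw":0},{"xyz":[-0.098,-0.132,0],"roll":-29.3,"jaw":0},{"xyz":[-0.098,-0.132,0],"roll":-29.3,"jaw":0},{"xyz":[-0.098,-0.132,0],"roll":-29.3,"jaw":0},{"xyz":[-0.098,-0.132,0],"roll":-29.3,"jaw":0}]'
python3 - <<'E'
from h import *
im,d,K,T,p=grab('wrist','w1.png'); np.savez('w1.npz',im=im,d=d,K=K,T=T)
E
python3 go.py 490 420 300 -35.4
```

```text
time_s: 2.15
ee_pos: [439.5, 62.3, 299.6]
ee_rot: [-180.0, -0.0, -35.5]
force: [0.1, -0.5, 0.6]
gripper_width: 91.1
xyz [-0.1663 -0.3205 -0.0004] roll -0.06
```

View pics/w1.png

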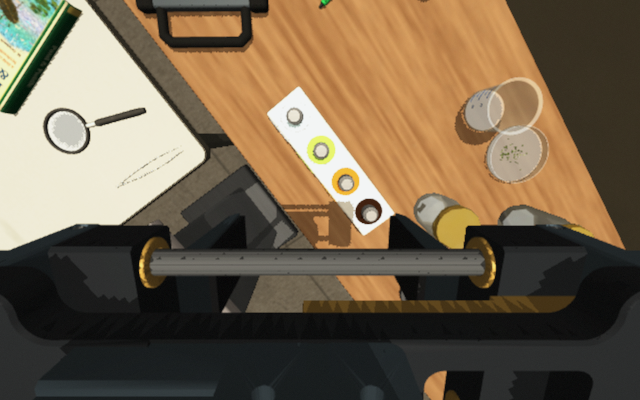

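Wrist view: stand (330,160), with the clear spigot at (294,116) and brown at (369,213). The beaker's base is at (483,110), and the panel handle at the top left (205,30). Now I'll move above the panel.

```bash
python3 -m pendant '[{"xyz":[-0.166,-0.32,0],"roll":0,"jaw":0},{"xyz":[-0.166,-0.32,0],"roll":0,"jaw":0},{"xyz":[-0.166,-0.32,0],"roll":0,"jaw":0},{"xyz":[-0.166,-0.32,0],"roll":0,"jaw":0},{"xyz":[-0.166,-0.32,0],"roll":0,"jaw":0},{"xyz":[-0.166,-0.32,0],"roll":0,"jaw":0},{"xyz":[-0.166,-0.32,0],"roll":0,"jaw":0},{"xyz":[-0.166,-0.32,0],"roll":0,"jaw":0}]'
python3 - <<'E'
from h import *
im,d,K,T,p=grab('wrist','w2.png'); np.savez('w2.npz',im=im,d=d,K=K,T=T)
W=np.load('w1.npz');im,d,K,T=[W[k] for k in('im','d','K','T')]
hsv=cv2.cvtColor(im,cv2.COLOR_BGR2HSV); m=((hsv[...,1]<40)&(hsv[...,2]>190)).astype(np.uint8)
m[:,:250]=0;m[:, 410:]=0;m[:70]=0;m[240:]=0
m=cv2.morphologyEx(m,cv2.MORPH_CLOSE,np.ones((5,5)))
c=max(cv2.findContours(m,0,2)[0],key=cv2.contourArea)[:,0]
P=np.array([ray(u,v,18,K,T)[:2] for u,v in c],np.float32)
(r:=cv2.minAreaRect(P)); print('stand rect',r)
C=cloud(d,K,T)
for n,(u,v) in dict(clear=(294,116),green=(320,150),amber=(346,181),brown=(370,213),stand=(280,106),table=(260,40),bk=(483,110),rim=(515,105)).items(): print(n,C[v,u].round(1), ray(u,v,44,K,T).round(1),ray(u,v,0,K,T).round(1))
E
```

```text
time_s: 3.2
ee_pos: [489.7, 419.3, 299.1]
ee_rot: [179.9, -0.0, -35.4]
force: [0.5, 0.4, -0.8]
gripper_width: 91.4
stand rect ((467.0046691894531, 59.12249755859375), (64.88907623291016, 252.36785888671875), 2.8373379707336426)
clear [462.7 153.5  42.1] [462.8 153.3  44. ] [461.2 157.    0. ]
green [465.3  92.   40.7] [465.4  92.2  44. ] [464.1  89.5   0. ]
amber [470.8  30.9  42.3] [470.8  31.3  44. ] [470.1  22.3   0. ]
brown [473.  -33.3  41.9] [473.  -32.5  44. ] [472.5 -48.1   0. ]
stand [453.2 179.7  16.5] [454.7 175.9  44. ] [452.3 181.9   0. ]
table [484.8 274.7  -1.8] [484.1 259.4  44. ] [484.7 274.1   0. ]
bk [680.1   7.5  61. ] [688.5   2.9  44. ] [710.3  -9.    0. ]
rim [738.9 -22.8  27.2] [728.9 -17.5  44. ] [754.9 -31.4   0. ]
```

View pics/w2.png

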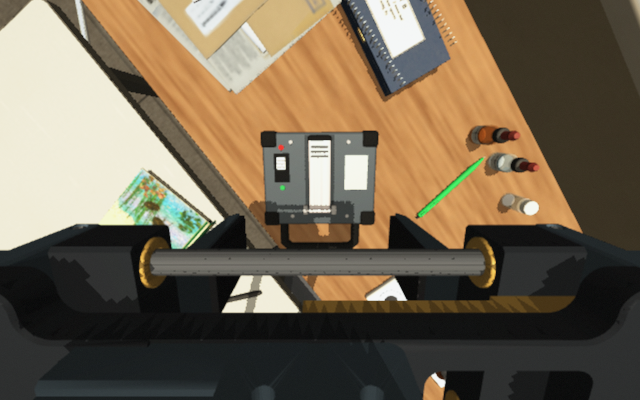

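Panel seen square in the wrist view: body from (263,132) to (377,223), knob (281,163), leg tip end at (320,142) and handle bar near v=240.

Run:
```python
from h import *
W=np.load('w2.npz');im,d,K,T=[W[k] for k in('im','d','K','T')]
C=cloud(d,K,T)
sub=(slice(120,235),slice(250,390))
z=C[...,2]; m=((z>15)&(z<27)).astype(np.uint8); M=np.zeros_like(m); M[sub]=m[sub]
M=cv2.morphologyEx(M,cv2.MORPH_OPEN,np.ones((3,3)))
c=max(cv2.findContours(M,0,2)[0],key=cv2.contourArea)[:,0]; print(cv2.boundingRect(c))
P=np.array([ray(u,v,22,K,T)[:2] for u,v in c],np.float32); print(cv2.minAreaRect(P)); 
hsv=cv2.cvtColor(im,cv2.COLOR_BGR2HSV)
def cen(mask,zz,n):
    q=np.zeros(mask.shape,bool);q[sub]=mask[sub]; v,u=np.nonzero(q); p=ray(u.mean(),v.mean(),zz,K,T); print(n,len(u),u.mean().round(1),v.mean().round(1),p.round(1),C[int(v.mean()),int(u.mean())].round(1)); return p
s,h,v=hsv[...,1],hsv[...,0],hsv[...,2]
r=cen((s>150)&(v>90)&((h<8)|(h>172)),20,'red'); g=cen((s>120)&(v>90)&(h>45)&(h<85),20,'green')
box=np.zeros(s.shape,bool);box[150:185,272:292]=1
k=cen((v>190)&(s<50)&box,31,'knob')
box[:]=0;box[130:225,300:335]=1
cen(box&(v>170)&(s<60),32,'leg')
print('axis',np.degrees(np.arctan2(*(r-g)[[1,0]])))
cv2.imwrite('pics/w2c.png',cv2.resize(im[115:260,240:400],None,fx=4,fy=4,interpolation=cv2.INTER_CUBIC))
```

```text
(261, 130, 118, 105)
((482.6883850097656, 403.3288879394531), (168.9673309326172, 181.08267211914062), 54.94053268432617)
red 18 280.7 147.1 [467.3 486.5  20. ] [466.5 487.3  20.6]
green 19 282.2 187.4 [430.6 434.1  20. ] [430.8 434.9  20.4]
knob 116 280.5 163.1 [453.8 467.1  31. ] [453.2 467.7  30.5]
leg 1484 319.1 176.3 [490.6 416.   32. ] [490.7 416.4  31.3]
axis 55.02870888720597
```

View pics/w2c.png

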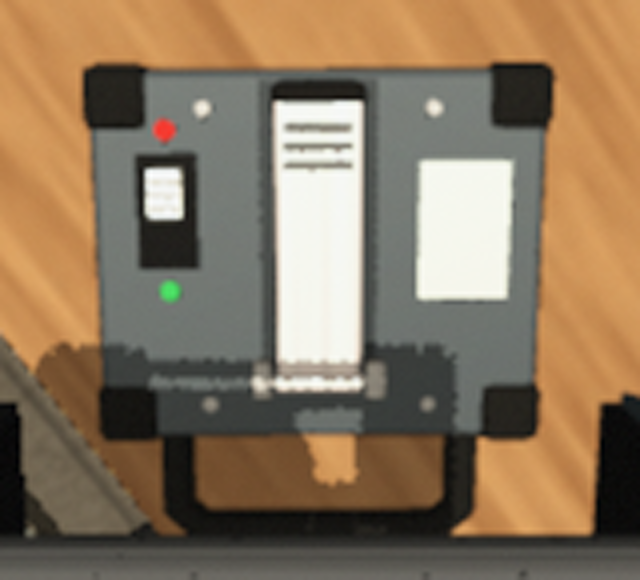

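```bash
python3 - <<'E'
from h import *
W=np.load('w2.npz');im,d,K,T=[W[k] for k in('im','d','K','T')]
a=np.radians(55); ex=np.array([np.cos(a),np.sin(a)]);ey=np.array([-ex[1],ex[0]])
q={n:ray(240+u/4-.4,115+v/4-.4,22,K,T)[:2] for n,u,v in[('TL',85,65),('TR',552,65),('BL',100,440),('BR',537,437)]}
for n,p in q.items(): print(n,p.round(1),(p@ex).round(1),(p@ey).round(1))
c=sum(q.values())/4;print('ctr',c, 'ang',np.degrees(np.arctan2(*((q['TL']+q['TR']-q['BL']-q['BR'])[[1,0]]))))
for n,p in dict(knob=(453.5,467.3),leg=(490.6,416.2),legtip=ray(240+317/4,115+82/4,32,K,T)[:2]).items(): p=np.array(p)-c; print(n,(p@ex).round(1),(p@ey).round(1))
E
python3 go.py 453.5 467.3 90 -35
```

```text
TL [457.5 523.6] 691.3 -74.4
TR [603.3 420.2] 690.3 -253.2
BL [369.2 401. ] 540.2 -72.5
BR [517.9 297.1] 540.4 -253.9
ctr [486.99901427 410.4705997 ] ang 54.75475663985981
knob 27.3 60.0
leg 6.8 0.3
legtip 68.5 -0.2
xyz [-0.0577 -0.0185  0.2095] roll -0.44
```

```bash
python3 -m pendant '[{"xyz":[-0.058,-0.0185,0.03],"roll":-0.4,"jaw":0.56},{"xyz":[-0.058,-0.0185,0.09],"roll":-0.4,"jaw":0.56},{"xyz":[-0.058,-0.0185,0.15],"roll":-0.4,"jaw":0.56},{"xyz":[-0.058,-0.0185,0.21],"roll":-0.4,"jaw":0.56},{"xyz":[-0.058,-0.0185,0.22],"roll":-0.4,"jaw":0.56},{"xyz":[-0.058,-0.0185,0.22],"roll":-0.4,"jaw":0.56},{"xyz":[-0.058,-0.0185,0.22],"roll":-0.4,"jaw":0.56},{"xyz":[-0.058,-0.0185,0.22],"roll":-0.4,"jaw":0.56}]'
python3 go.py 453.5 467.3 24 -35
```

```text
time_s: 4.25
ee_pos: [454.2, 469.6, 81.9]
ee_rot: [-179.8, -0.0, -35.0]
force: [0.2, 0.5, -0.7]
gripper_width: 40.0
xyz [0.0007 0.0026 0.0579] roll 0.01
```

```bash
python3 -m pendant '[{"xyz":[0,0.001,0.03],"roll":0,"jaw":0.56},{"xyz":[0,0.001,0.058],"roll":0,"jaw":0.56},{"xyz":[0,0.001,0.058],"roll":0,"jaw":0.56},{"xyz":[0,0.001,0.058],"roll":0,"jaw":1},{"xyz":[0,0.001,0.058],"roll":0,"jaw":1},{"xyz":[0,0.001,0.058],"roll":0,"jaw":1},{"xyz":[0,0.001,0.058],"roll":0,"jaw":1},{"xyz":[0,0.001,0.058],"roll":0,"jaw":1}]' 5
```

```text
time_s: 5.25
ee_pos: [453.2, 467.7, 21.9]
ee_rot: [-180.0, -0.1, -35.0]
force: [2.2, -3.1, 3.4]
gripper_width: 14.1
```

```bash
python3 -m pendant '[{"xyz":[0,0,-0.002],"roll":0,"jaw":1},{"xyz":[0,0.006,-0.002],"roll":0,"jaw":1},{"xyz":[0,0.012,-0.002],"roll":0,"jaw":1},{"xyz":[0,0.0175,-0.002],"roll":0,"jaw":1},{"xyz":[0,0.0175,-0.002],"roll":0,"jaw":1},{"xyz":[0,0.0175,-0.002],"roll":0,"jaw":0.6},{"xyz":[0,0.0175,-0.002],"roll":0,"jaw":0.6},{"xyz":[0,0.0175,-0.05],"roll":0,"jaw":0.6}]' 5
python3 -m pendant '[{"xyz":[0,0,-0.06],"roll":0,"jaw":0.4},{"xyz":[0,0,-0.12],"roll":0,"jaw":0.4},{"xyz":[0,0,-0.15],"roll":0,"jaw":0.4},{"xyz":[0,0,-0.15],"roll":0,"jaw":0.4},{"xyz":[0,0,-0.15],"roll":0,"jaw":0.4},{"xyz":[0,0,-0.15],"roll":0,"jaw":0.4},{"xyz":[0,0,-0.15],"roll":0,"jaw":0.4},{"xyz":[0,0,-0.15],"roll":0,"jaw":0.4}]' 5
python3 - <<'E'
from h import *
im,d,K,T,p=grab('wrist','w3.png'); np.savez('w3.npz',im=im,d=d,K=K,T=T)
E
python3 go.py 521 459 70 -35
```

```text
time_s: 6.25
ee_pos: [440.7, 451.7, 68.5]
ee_rot: [179.5, 0.1, -35.0]
force: [-0.4, 0.8, -0.1]
gripper_width: 36.1
time_s: 7.25
ee_pos: [442.4, 453.5, 220.6]
ee_rot: [179.9, 0.0, -35.0]
force: [0.5, 0.3, -0.4]
gripper_width: 54.9
xyz [ 0.0612 -0.0496  0.1508] roll 0.01
```

View pics/w3.png

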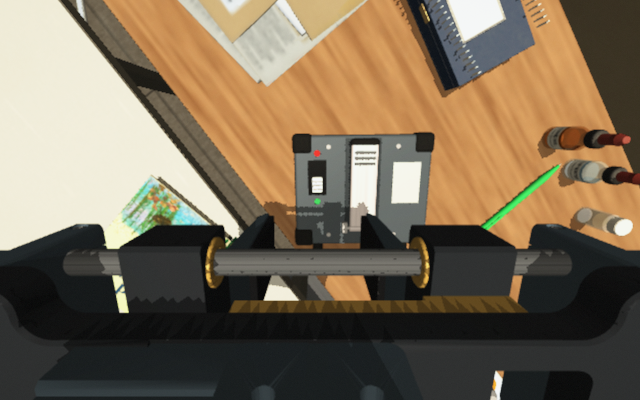

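Run:
```python
from h import *
W=np.load('w3.npz');im,d,K,T=[W[k] for k in('im','d','K','T')]
hsv=cv2.cvtColor(im,cv2.COLOR_BGR2HSV);h,s,v=cv2.split(hsv)
def cen(m,b,z,n):
    q=np.zeros(m.shape,bool);q[b]=m[b];y,x=np.nonzero(q);p=ray(x.mean(),y.mean(),z,K,T)[:2];o=p-[487,410.5];a=np.radians(55)
    print(n,len(x),p.round(1),(o@[np.cos(a),np.sin(a)]).round(1),(o@[-np.sin(a),np.cos(a)]).round(1))
b=(slice(140,215),slice(300,335))
cen((s>150)&(v>90)&((h<8)|(h>172)),b,20,'red');cen((s>120)&(v>80)&(h>45)&(h<85),b,20,'green')
cen((v>190)&(s<50),(slice(165,198),slice(308,328)),31,'knob')
cen((v>170)&(s<60),(slice(132,235),slice(345,385)),32,'leg')
```

```text
red 30 [463.7 486.2] 48.7 62.5
green 26 [427.3 433.4] -15.5 62.0
knob 160 [441.4 453.7] 9.3 62.1
leg 1777 [492.7 422.8] 13.4 2.4
```

Knob travel is ~16 mm relative to the dots, so it's on. The panel was dragged ~2–3 mm. Next is the kickstand.

```bash
python3 go.py 513.4 452.5 24 -35
python3 -m pendant '[{"xyz":[0.03,-0.02,0.03],"roll":0,"jaw":0.4},{"xyz":[0.0587,-0.040,0.08],"roll":0,"jaw":0.4},{"xyz":[0.0587,-0.040,0.13],"roll":0,"jaw":0.4},{"xyz":[0.0587,-0.040,0.17],"roll":0,"jaw":0.4},{"xyz":[0.0587,-0.040,0.17],"roll":0,"jaw":0.4},{"xyz":[0.0587,-0.040,0.17],"roll":0,"jaw":0.4},{"xyz":[0.0587,-0.040,0.17],"roll":0,"jaw":0.4},{"xyz":[0.0587,-0.040,0.17],"roll":0,"jaw":0.4}]' 12
python3 go.py 513.4 452.5 24 -35
```

```text
xyz [ 0.0587 -0.04    0.1968] roll 0.01
time_s: 8.3
ee_pos: [514.2, 453.4, 53.3]
ee_rot: [-179.8, -0.1, -35.0]
force: [-0.2, -0.5, 0.4]
gripper_width: 54.6
xyz [-0.0002  0.0012  0.0293] roll 0.02
```

```bash
python3 -m pendant '[{"xyz":[0,0.001,0.015],"roll":0,"jaw":0.4},{"xyz":[0,0.001,0.028],"roll":0,"jaw":0.4},{"xyz":[0,0.001,0.028],"roll":0,"jaw":0.4},{"xyz":[0,0.001,0.028],"roll":0,"jaw":1},{"xyz":[0,0.001,0.028],"roll":0,"jaw":1},{"xyz":[0,0.001,0.028],"roll":0,"jaw":1},{"xyz":[0,0.001,0.028],"roll":0,"jaw":1},{"xyz":[0,0.001,0.028],"roll":0,"jaw":1}]' 12
python3 -m pendant '[{"xyz":[0,0.001,-0.014],"roll":0,"jaw":1},{"xyz":[0,0.004,-0.0276],"roll":0,"jaw":1},{"xyz":[0,0.0086,-0.0407],"roll":0,"jaw":1},{"xyz":[0,0.0152,-0.053],"roll":0,"jaw":1},{"xyz":[0,0.0212,-0.0616],"roll":0,"jaw":1},{"xyz":[0,0.0212,-0.0616],"roll":0,"jaw":1},{"xyz":[0,0.0212,-0.0616],"roll":0,"jaw":1},{"xyz":[0,0.0212,-0.0616],"roll":0,"jaw":1}]' 12
```

```text
time_s: 9.3
ee_pos: [513.1, 451.9, 23.5]
ee_rot: [-180.0, -0.0, -35.0]
force: [0.6, -0.1, -0.4]
gripper_width: 35.1
time_s: 10.3
ee_pos: [501.3, 435.2, 85.2]
ee_rot: [-179.9, -0.0, -35.0]
force: [-0.6, 0.4, 2.8]
gripper_width: 35.3
```

```bash
python3 -m pendant '[{"xyz":[0,0.002,-0.002],"roll":0,"jaw":1},{"xyz":[0,0.004,-0.004],"roll":0,"jaw":1},{"xyz":[0,0.006,-0.006],"roll":0,"jaw":1},{"xyz":[0,0.006,-0.006],"roll":0,"jaw":1},{"xyz":[0,0.006,-0.006],"roll":0,"jaw":1},{"xyz":[0,0.006,-0.006],"roll":0,"jaw":1},{"xyz":[0,0.006,-0.006],"roll":0,"jaw":1},{"xyz":[0,0.006,-0.006],"roll":0,"jaw":1}]' 12
python3 -m pendant '[{"xyz":[0,0,0],"roll":0,"jaw":0.4},{"xyz":[0,0,0],"roll":0,"jaw":0.4},{"xyz":[0,0,-0.05],"roll":0,"jaw":0.4},{"xyz":[0,0,-0.1],"roll":0,"jaw":0.4},{"xyz":[0,0.02,-0.17],"roll":0,"jaw":0.4},{"xyz":[0,0.03,-0.17],"roll":0,"jaw":0.4},{"xyz":[0,0.03,-0.17],"roll":0,"jaw":0.4},{"xyz":[0,0.03,-0.17],"roll":0,"jaw":0.4}]' 12
python3 - <<'E'
from h import *
im,d,K,T,p=grab('wrist','w4.png'); np.savez('w4.npz',im=im,d=d,K=K,T=T)
C=cloud(d,K,T); 
hsv=cv2.cvtColor(im,cv2.COLOR_BGR2HSV);h,s,v=cv2.split(hsv)
a=np.radians(55);ex=np.array([np.cos(a),np.sin(a)]);ey=np.array([-ex[1],ex[0]])
Q=C[...,:2]-[483.6,409.9]; px,py=Q@ex,Q@ey
m=(abs(py)<12)&(C[...,2]>33)&(px>-60)&(px<90); 
A=np.polyfit(px[m],C[...,2][m],1);print('leg slope',m.sum(),np.degrees(np.arctan(A[0])),C[...,2][m].max())
for n,mm,z in(('red',(s>150)&(v>90)&((h<8)|(h>172)),20),('green',(s>120)&(v>80)&(h>45)&(h<85),20)):
    mm=mm&(abs(py-60)<12)&(abs(px-20)<60);y,x=np.nonzero(mm);p=ray(x.mean(),y.mean(),z,K,T)[:2]-[483.6,409.9];print(n,x.mean(),y.mean(),p@ex,p@ey)
b=cv2.resize(im[60:260,220:480],None,fx=3,fy=3)
cv2.imwrite('pics/w4c.png',b)
E
```

```text
time_s: 11.3
ee_pos: [497.2, 429.3, 90.7]
ee_rot: [179.9, -0.0, -35.0]
force: [1.4, 0.5, -2.3]
gripper_width: 35.4
time_s: 12.3
ee_pos: [479.6, 404.7, 259.0]
ee_rot: [179.8, 0.1, -35.0]
force: [-0.5, 0.7, -0.1]
gripper_width: 54.6
leg slope 19237 66.86408959621131 428.5602383830792
red 274.9130434782609 139.04347826086956 48.16789788368307 60.58630393344267
green 276.90909090909093 183.9090909090909 -16.105136164640417 59.917031893181566
```

View pics/w4c.png

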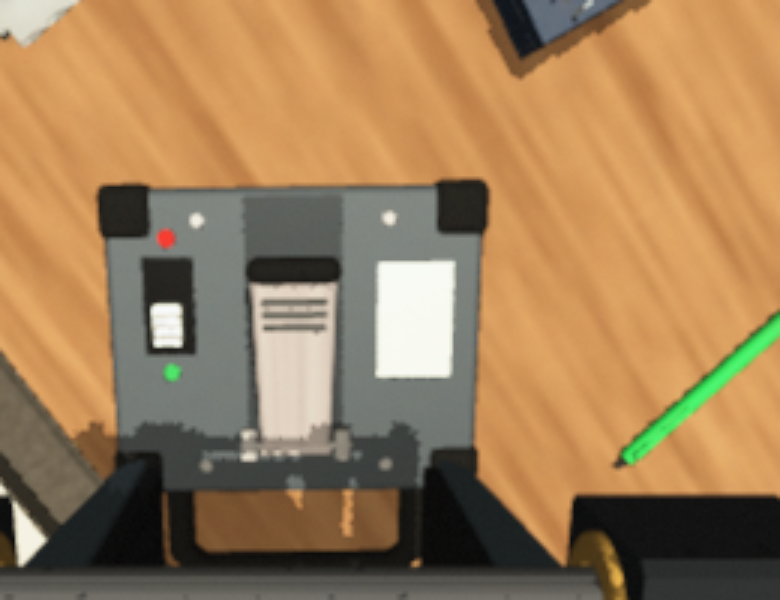

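```bash
python3 - <<'E'
from h import *
W=np.load('w4.npz');im,d,K,T=[W[k] for k in('im','d','K','T')]
C=cloud(d,K,T);a=np.radians(55);ex=np.array([np.cos(a),np.sin(a)]);ey=np.array([-ex[1],ex[0]])
Q=C[...,:2]-[481.5,407.8]; px,py=Q@ex,Q@ey;z=C[...,2]
m=(abs(py)<12)&(z>45)&(z<130)&(px>-40)&(px<60); u=np.zeros_like(m);u[140:205,290:345]=1;m&=u
A=np.polyfit(px[m],z[m],1);print('leg',m.sum(),np.degrees(np.arctan(A[0])),'max z',z[m].max(),'x of max',px[m][z[m].argmax()], 'target deg 38.1')
# corners from crop: px/3+offset
q={n:ray(220+x/3-.3,60+y/3-.3,22,K,T)[:2] for n,x,y in[('TL',98,186),('TR',488,180)]}
for n,p in q.items(): print(n,p.round(1),((p-[481.5,407.8])@ex).round(1),((p-[481.5,407.8])@ey).round(1))
p=q['TR']-q['TL'];print('yaw',np.degrees(np.arctan2(p[1],p[0]))+90)
# handle bar: dark pixels with height 10..22 at px -117
m=(abs(px+115)<14)&(abs(py)<40)&(z>12)&(z<25)&(cv2.cvtColor(im,6)<60);print('bar',m.sum(),px[m].mean(),px[m].min(),px[m].max())
E
python3 go.py 414 312 120 55
```

```text
leg 1066 37.22620527717202 max z 102.48027527830061 x of max 44.99148055397839 target deg 38.1
TL [450.4 520.6] 74.6 90.1
TR [599.2 419.9] 77.4 -89.5
yaw 55.91910575559538
bar 207 -111.46191435223352 -114.48789630070317 -108.27276074642396
xyz [-0.0005  0.1131  0.1391] roll -89.98
```

```bash
python3 -m pendant '[{"xyz":[0,0.11,0],"roll":-10,"jaw":0.6},{"xyz":[0,0.112,0],"roll":-20,"jaw":0.6},{"xyz":[0,0.112,0],"roll":-30,"jaw":0.6},{"xyz":[0,0.112,0],"roll":-40,"jaw":0.6},{"xyz":[0,0.112,0],"roll":-50,"jaw":0.6},{"xyz":[0,0.112,0],"roll":-60,"jaw":0.6},{"xyz":[0,0.112,0],"roll":-70,"jaw":0.6},{"xyz":[0,0.112,0],"roll":-80,"jaw":0.6}]' 12
python3 -m pendant '[{"xyz":[0,0,0],"roll":-10.4,"jaw":0.6},{"xyz":[0,0,0.03],"roll":-10.4,"jaw":0.6},{"xyz":[0,0,0.08],"roll":-10.4,"jaw":0.6},{"xyz":[0,0,0.09],"roll":-10.4,"jaw":0.6},{"xyz":[0,0,0.09],"roll":-10.4,"jaw":0.6},{"xyz":[0,0,0.09],"roll":-10.4,"jaw":0.6},{"xyz":[0,0,0.09],"roll":-10.4,"jaw":0.6},{"xyz":[0,0,0.09],"roll":-10.4,"jaw":0.6}]' 12
python3 - <<'E'
from h import *
im,d,K,T,p=grab('wrist','w5.png'); np.savez('w5.npz',im=im,d=d,K=K,T=T)
C=cloud(d,K,T);a=np.radians(55.5);ex=np.array([np.cos(a),np.sin(a)]);ey=np.array([-ex[1],ex[0]])
Q=C[...,:2]-[481.5,407.8]; px,py=Q@ex,Q@ey;z=C[...,2];g=cv2.cvtColor(im,6)
for lo,hi in((-50,-25),(-25,0),(0,25),(25,50)):
    m=(px>-135)&(px<-95)&(py>lo)&(py<hi)&(z>8)&(z<28)
    if m.sum()>20: print(lo,m.sum(),np.median(px[m]),np.percentile(px[m],[3,97]),np.percentile(z[m],95))
E
python3 go.py 414.8 311.7 4 55.5
```

```text
time_s: 13.35
ee_pos: [415.7, 313.2, 259.2]
ee_rot: [-180.0, 0.2, 45.3]
force: [-0.0, -0.5, 1.5]
gripper_width: 36.9
time_s: 14.35
ee_pos: [416.3, 313.5, 171.9]
ee_rot: [180.0, -0.1, 55.4]
force: [-0.4, 0.2, 0.7]
gripper_width: 36.3
-50 230 -115.87971665453423 [-123.13476062 -109.806439  ] 19.629316337938125
-25 242 -116.42415032485906 [-123.01197304 -109.89014695] 19.600065654313724
0 258 -116.37942771199826 [-122.83657134 -109.94751025] 19.444649167972244
25 265 -115.7897346489973 [-122.66071799 -110.01311724] 19.60507556667535
xyz [-0.0024 -0.0002  0.1677] roll -0.09
```

View pics/w5.png

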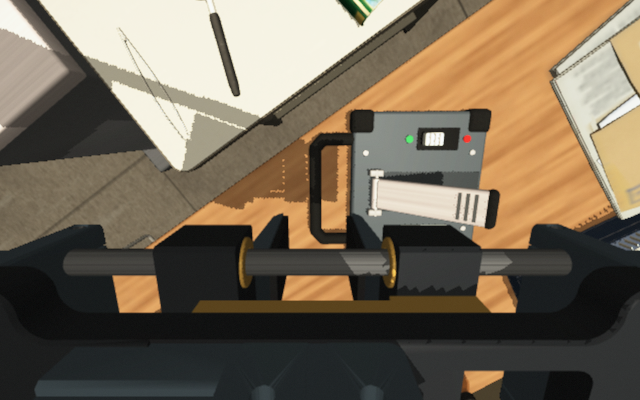

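Bar at panel x = −116.4, parallel to the jaws' plane. Descend and grip.

```bash
python3 -m pendant '[{"xyz":[-0.0017,0,0.05],"roll":0,"jaw":0.6},{"xyz":[-0.0017,0,0.1],"roll":0,"jaw":0.6},{"xyz":[-0.0017,0,0.14],"roll":0,"jaw":0.6},{"xyz":[-0.0017,0,0.155],"roll":0,"jaw":0.6},{"xyz":[-0.0017,0,0.166],"roll":0,"jaw":0.6},{"xyz":[-0.0017,0,0.166],"roll":0,"jaw":0.6},{"xyz":[-0.0017,0,0.166],"roll":0,"jaw":0.6},{"xyz":[-0.0017,0,0.166],"roll":0,"jaw":0.6}]' 15
python3 -m pendant '[{"xyz":[0,0,0],"roll":0,"jaw":1},{"xyz":[0,0,0],"roll":0,"jaw":1},{"xyz":[0,0,0],"roll":0,"jaw":1},{"xyz":[0,0,0],"roll":0,"jaw":1},{"xyz":[0,0,0],"roll":0,"jaw":1},{"xyz":[0,0,0],"roll":0,"jaw":1},{"xyz":[0,0,0],"roll":0,"jaw":1},{"xyz":[0,0,0],"roll":0,"jaw":1}]' 15
```

```text
time_s: 15.4
ee_pos: [415.6, 312.3, 5.9]
ee_rot: [180.0, -0.1, 55.4]
force: [0.1, 0.4, 0.1]
gripper_width: 36.5
time_s: 16.4
ee_pos: [415.0, 311.9, 5.1]
ee_rot: [180.0, 0.0, 55.4]
force: [-0.5, -1.3, 3.9]
gripper_width: 13.6
```

```bash
python3 -m pendant '[{"xyz":[0.0015,0,-0.017],"roll":0,"jaw":1},{"xyz":[0.0052,0,-0.0334],"roll":0,"jaw":1},{"xyz":[0.0161,0,-0.0654],"roll":0,"jaw":1},{"xyz":[0.0325,0,-0.0951],"roll":0,"jaw":1},{"xyz":[0.0537,0,-0.1216],"roll":0,"jaw":1},{"xyz":[0.0792,0,-0.1439],"roll":0,"jaw":1},{"xyz":[0.1082,0,-0.1614],"roll":0,"jaw":1},{"xyz":[0.1082,0,-0.1614],"roll":0,"jaw":1}]' 15
python3 -m pendant '[{"xyz":[0.0316,0,-0.0123],"roll":0,"jaw":1},{"xyz":[0.0648,0,-0.019],"roll":0,"jaw":1},{"xyz":[0.08,0,-0.022],"roll":0,"jaw":1},{"xyz":[0.08,0,-0.04],"roll":0,"jaw":1},{"xyz":[0.08,0,-0.06],"roll":0,"jaw":1},{"xyz":[0.08,0,-0.08],"roll":0,"jaw":1},{"xyz":[0.08,0,-0.08],"roll":0,"jaw":1},{"xyz":[0.08,0,-0.08],"roll":0,"jaw":1}]' 15
python3 - <<'E'
from h import *
im,d,K,T,p=grab('scene','s1.png'); np.savez('s1.npz',im=im,d=d,K=K,T=T)
E
```

```text
time_s: 17.4
ee_pos: [476.9, 402.0, 168.5]
ee_rot: [180.0, -0.1, 55.4]
force: [-3.5, -4.1, 8.8]
gripper_width: 13.7
time_s: 18.4
ee_pos: [521.1, 466.2, 243.9]
ee_rot: [-179.9, 0.2, 55.4]
force: [0.4, -0.3, -5.9]
gripper_width: 13.5
```

View pics/s1.png

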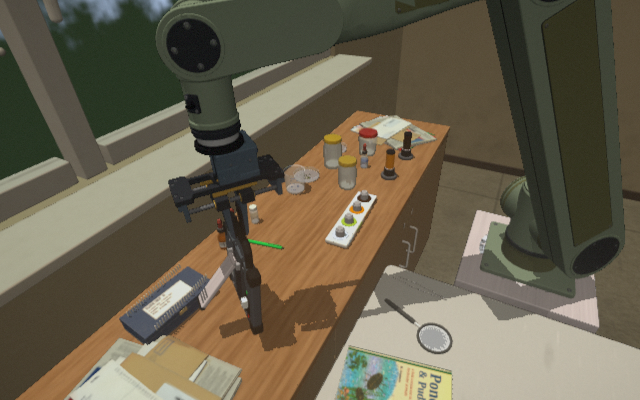

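The panel hangs near vertical from the bar, with the kickstand out on the far side. I'll carry it, higher up, to behind the stand.

```bash
python3 -m pendant '[{"xyz":[0,0,-0.03],"roll":0,"jaw":1},{"xyz":[-0.015,0.013,-0.06],"roll":4,"jaw":1},{"xyz":[-0.04,0.034,-0.065],"roll":10,"jaw":1},{"xyz":[-0.07,0.06,-0.065],"roll":16,"jaw":1},{"xyz":[-0.1,0.085,-0.065],"roll":22,"jaw":1},{"xyz":[-0.13,0.11,-0.065],"roll":28,"jaw":1},{"xyz":[-0.16,0.136,-0.065],"roll":34,"jaw":1},{"xyz":[-0.18,0.153,-0.065],"roll":38,"jaw":1}]' 20
python3 go.py 561.4 64.8 310 2.9
```

```text
time_s: 19.45
ee_pos: [545.1, 229.6, 310.1]
ee_rot: [179.9, 0.1, 17.2]
force: [0.7, -0.2, -4.7]
gripper_width: 13.4
xyz [-0.0332  0.1623  0.0003] roll 14.3
```

```bash
python3 -m pendant '[{"xyz":[-0.005,0.03,0],"roll":3,"jaw":1},{"xyz":[-0.012,0.06,0],"roll":6,"jaw":1},{"xyz":[-0.018,0.09,0],"roll":9,"jaw":1},{"xyz":[-0.025,0.12,0],"roll":12,"jaw":1},{"xyz":[-0.03,0.148,0],"roll":14.3,"jaw":1},{"xyz":[-0.033,0.162,0],"roll":14.3,"jaw":1},{"xyz":[-0.033,0.162,0],"roll":14.3,"jaw":1},{"xyz":[-0.033,0.162,0],"roll":14.3,"jaw":1}]' 20
python3 -m pendant '[{"xyz":[0,0,0.03],"roll":0,"jaw":1},{"xyz":[0,0,0.06],"roll":0,"jaw":1},{"xyz":[0,0,0.08],"roll":0,"jaw":1},{"xyz":[0,0,0.09],"roll":0,"jaw":1},{"xyz":[0,0,0.09],"roll":0,"jaw":1},{"xyz":[0,0,0.09],"roll":0,"jaw":1},{"xyz":[0,0,0.09],"roll":0,"jaw":1},{"xyz":[0,0,0.09],"roll":0,"jaw":1}]' 20
python3 go.py 561.4 64.8 186 2.9
python3 - <<'E'
from h import *
for n in('scene','side'):
    im,d,K,T,p=grab(n,n+'2.png'); np.savez(n+'2.npz',im=im,d=d,K=K,T=T)
a=cv2.resize(cv2.imread('pics/scene2.png')[100:300,180:430],(500,400)); b=cv2.resize(cv2.imread('pics/side2.png')[50:300,200:450],(400,400))
cv2.imwrite('pics/c2.png',cv2.resize(np.hstack([a,b]),(800,356)))
E
```

```text
time_s: 20.45
ee_pos: [562.4, 68.3, 311.1]
ee_rot: [-180.0, 0.0, 3.2]
force: [-0.3, 0.6, -5.0]
gripper_width: 13.2
time_s: 21.45
ee_pos: [562.8, 67.3, 222.0]
ee_rot: [-180.0, -0.1, 3.1]
force: [-0.4, -0.5, -5.3]
gripper_width: 13.6
xyz [-0.0016  0.0025  0.036 ] roll 0.21
```

View pics/c2.png

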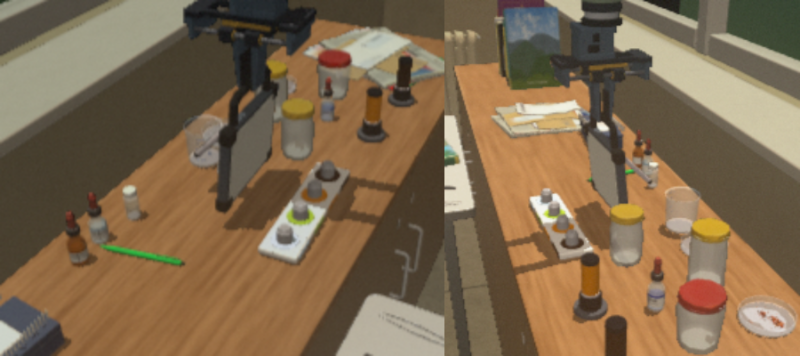

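Run:
```python
from h import *
for n in('scene2','side2'):
    W=np.load(n+'.npz');C=cloud(W['d'],W['K'],W['T']); g=W['im'].min(-1)
    m=(C[...,0]>510)&(C[...,0]<660)&(C[...,1]>-20)&(C[...,1]<140)&(C[...,2]>30)&(C[...,2]<180)&(g>70)
    P=C[m]; 
    for _ in range(4):
        c=np.median(P,0) if _==0 else P.mean(0); U,s,V=np.linalg.svd(P-c,full_matrices=False); r=abs((P-c)@V[2]); P=P[r<max(3,np.median(r)*2.5)]
    nn=V[2]*np.sign(-V[2][0]); print(n,len(P),'normal',nn.round(3),'tilt up deg',np.degrees(np.arcsin(nn[2])).round(1),'yaw',np.degrees(np.arctan2(-nn[1],-nn[0])).round(1),'x at z=25',(c[0]-nn[2]/nn[0]*(25-c[2])).round(1),'y',np.percentile(P[:,1],[1,99]).round(),'z',np.percentile(P[:,2],[1,99]).round(),c.round())
W=np.load('w1.npz');K,T=W['K'],W['T']
for u,v in((465,118),(503,108),(483,130),(483,92)): print('beaker base',ray(u,v,2,K,T).round())
W=np.load('side0.npz');K,T=W['K'],W['T']
for u,v in((356,212),(377,211),(366,217)): print('beaker base side',ray(u,v,2,K,T).round())
```

```text
scene2 727 normal [-0.993 -0.054 -0.11 ] tilt up deg -6.3 yaw 3.1 x at z=25 572.6 y [-13. 138.] z [ 45. 174.] [563.  67. 112.]
side2 659 normal [-0.993 -0.055 -0.107] tilt up deg -6.2 yaw 3.2 x at z=25 572.2 y [-18. 137.] z [ 43. 175.] [563.  58. 113.]
beaker base [680.  -3.   2.]
beaker base [736. -24.   2.]
beaker base [695. -36.   2.]
beaker base [722.  15.   2.]
beaker base side [673. -26.   2.]
beaker base side [734. -38.   2.]
beaker base side [689. -60.   2.]
```

```bash
python3 -m pendant '[{"xyz":[-0.011,0.001,0],"roll":0,"jaw":1},{"xyz":[-0.022,0.0025,0.01],"roll":0,"jaw":1},{"xyz":[-0.022,0.0025,0.02],"roll":0,"jaw":1},{"xyz":[-0.022,0.0025,0.026],"roll":0,"jaw":1},{"xyz":[-0.022,0.0025,0.03],"roll":0,"jaw":1},{"xyz":[-0.022,0.0025,0.033],"roll":0,"jaw":1},{"xyz":[-0.022,0.0025,0.033],"roll":0,"jaw":1},{"xyz":[-0.022,0.0025,0.033],"roll":0,"jaw":1}]' 20
```

```text
time_s: 22.55
ee_pos: [541.0, 63.8, 188.7]
ee_rot: [-180.0, -0.0, 3.1]
force: [-0.1, 0.4, -3.1]
gripper_width: 13.4
```

```bash
python3 -m pendant '[{"xyz":[0,0,0.002],"roll":0,"jaw":1},{"xyz":[0.01,0,0.002],"roll":0,"jaw":1},{"xyz":[0.02,0,0.002],"roll":0,"jaw":1},{"xyz":[0.035,0,0.003],"roll":0,"jaw":1},{"xyz":[0.05,0,0.0035],"roll":0,"jaw":1},{"xyz":[0.065,0,0.0055],"roll":0,"jaw":1},{"xyz":[0.072,0,0.007],"roll":0,"jaw":1},{"xyz":[0.072,0,0.007],"roll":0,"jaw":1}]' 15
python3 - <<'E'
from h import *
for n in('scene','side'):
    im,d,K,T,p=grab(n,n+'3.png'); C=cloud(d,K,T); g=im.min(-1)
    m=(C[...,0]>510)&(C[...,0]<660)&(C[...,1]>-45)&(C[...,1]<170)&(C[...,2]>12)&(C[...,2]<180)&(g>70)
    P=C[m]
    for _ in range(4):
        c=np.median(P,0) if _==0 else P.mean(0); U,s,V=np.linalg.svd(P-c,full_matrices=False); r=abs((P-c)@V[2]); P=P[r<max(3,np.median(r)*2.5)]
    nn=V[2]*np.sign(-V[2][0]); print(n,len(P),nn.round(3),'tilt up deg',np.degrees(np.arcsin(nn[2])).round(1),'yaw',np.degrees(np.arctan2(-nn[1],-nn[0])).round(1),'x at z=7',(c[0]-nn[2]/nn[0]*(7-c[2])).round(1),'y',np.percentile(P[:,1],[1,99]).round(),'z',np.percentile(P[:,2],[1,99]).round())
E
```

```text
time_s: 23.55
ee_pos: [613.0, 67.5, 180.7]
ee_rot: [180.0, 0.0, 3.1]
force: [1.1, 0.9, 1.3]
gripper_width: 13.3
scene 1187 [-0.961 -0.05   0.273] tilt up deg 15.9 yaw 3.0 x at z=7 548.0 y [-18. 145.] z [ 15. 142.]
side 989 [-0.96  -0.052  0.273] tilt up deg 15.9 yaw 3.1 x at z=7 547.7 y [-23. 145.] z [ 16. 147.]
```

```bash
python3 -m pendant '[{"xyz":[0.003,0,0.001],"roll":0,"jaw":1},{"xyz":[0.006,0,0.002],"roll":0,"jaw":1},{"xyz":[0.008,0,0.003],"roll":0,"jaw":1},{"xyz":[0.008,0,0.003],"roll":0,"jaw":1},{"xyz":[0.008,0,0.003],"roll":0,"jaw":1},{"xyz":[0.008,0,0.003],"roll":0,"jaw":1},{"xyz":[0.008,0,0.003],"roll":0,"jaw":1},{"xyz":[0.008,0,0.003],"roll":0,"jaw":1}]' 15
python3 - <<'E'
from h import *
for n in('scene','side'):
    im,d,K,T,p=grab(n,n+'4.png'); C=cloud(d,K,T); g=im.min(-1)
    m=(C[...,0]>510)&(C[...,0]<660)&(C[...,1]>-45)&(C[...,1]<170)&(C[...,2]>12)&(C[...,2]<180)&(g>70)
    P=C[m]
    for _ in range(4):
        c=np.median(P,0) if _==0 else P.mean(0); U,s,V=np.linalg.svd(P-c,full_matrices=False); r=abs((P-c)@V[2]); P=P[r<max(3,np.median(r)*2.5)]
    nn=V[2]*np.sign(-V[2][0]); print(n,len(P),nn.round(3),'tilt up deg',np.degrees(np.arcsin(nn[2])).round(1),'yaw',np.degrees(np.arctan2(-nn[1],-nn[0])).round(1),'x at z=7',(c[0]-nn[2]/nn[0]*(7-c[2])).round(1),'y',np.percentile(P[:,1],[1,99]).round(),'z',np.percentile(P[:,2],[1,99]).round())
E
```

```text
time_s: 24.65
ee_pos: [620.8, 68.0, 178.6]
ee_rot: [180.0, -0.0, 3.1]
force: [0.3, 0.6, 2.0]
gripper_width: 13.4
scene 1230 [-0.948 -0.051  0.315] tilt up deg 18.3 yaw 3.1 x at z=7 547.9 y [-17. 145.] z [ 16. 142.]
side 1029 [-0.947 -0.052  0.316] tilt up deg 18.5 yaw 3.1 x at z=7 547.6 y [-21. 147.] z [ 17. 147.]
```

```bash
python3 -m pendant '[{"xyz":[0,0,0],"roll":0,"jaw":0.62},{"xyz":[0,0,0],"roll":0,"jaw":0.62},{"xyz":[0,0,0],"roll":0,"jaw":0.62},{"xyz":[0,0,-0.015],"roll":0,"jaw":0.62},{"xyz":[0,0,-0.04],"roll":0,"jaw":0.62},{"xyz":[0,0,-0.08],"roll":0,"jaw":0.62},{"xyz":[0,0,-0.12],"roll":0,"jaw":0.62},{"xyz":[0,0,-0.12],"roll":0,"jaw":0.62}]' 15
python3 go.py 400 -250 300 0
```

```text
time_s: 25.75
ee_pos: [622.2, 68.1, 303.5]
ee_rot: [-180.0, -0.5, 3.1]
force: [0.6, -0.8, -0.8]
gripper_width: 35.0
xyz [-0.2392  0.3056  0.0013] roll 3.12
```

```bash
python3 go.py 440 -337 320 3
python3 -m pendant '[{"xyz":[-0.192,0.395,-0.016],"roll":0,"jaw":0.4},{"xyz":[-0.192,0.395,-0.016],"roll":0,"jaw":0.4},{"xyz":[-0.192,0.395,-0.016],"roll":0,"jaw":0.4},{"xyz":[-0.192,0.395,-0.016],"roll":0,"jaw":0.4},{"xyz":[-0.192,0.395,-0.016],"roll":0,"jaw":0.4},{"xyz":[-0.192,0.395,-0.016],"roll":0,"jaw":0.4},{"xyz":[-0.192,0.395,-0.016],"roll":0,"jaw":0.4},{"xyz":[-0.192,0.395,-0.016],"roll":0,"jaw":0.4}]' 15
python3 go.py 440 -337 320 3
python3 - <<'E'
from h import *
im,d,K,T,p=grab('wrist','w6.png'); np.savez('w6.npz',im=im,d=d,K=K,T=T)
ims=[]
for n in('scene','side'):
    im,d,K,T,p=grab(n,n+'5.png'); np.savez(n+'5.npz',im=im,d=d,K=K,T=T); ims.append(im)
w=cv2.imread('pics/w6.png')
cv2.imwrite('pics/c5.png',np.vstack([np.hstack([cv2.resize(ims[0][100:300,180:430],(400,320)),cv2.resize(ims[1][80:330,200:450],(400,320))]),cv2.resize(w[:260],(800,325))[:280]]))
E
```

```text
xyz [-0.2038  0.3946 -0.0184] roll 0.12
time_s: 26.75
ee_pos: [448.2, -340.1, 313.8]
ee_rot: [180.0, 0.1, 2.8]
force: [1.0, 0.5, -0.0]
gripper_width: 54.8
xyz [-0.008  -0.0035 -0.0062] roll -0.23
```

View pics/c5.png

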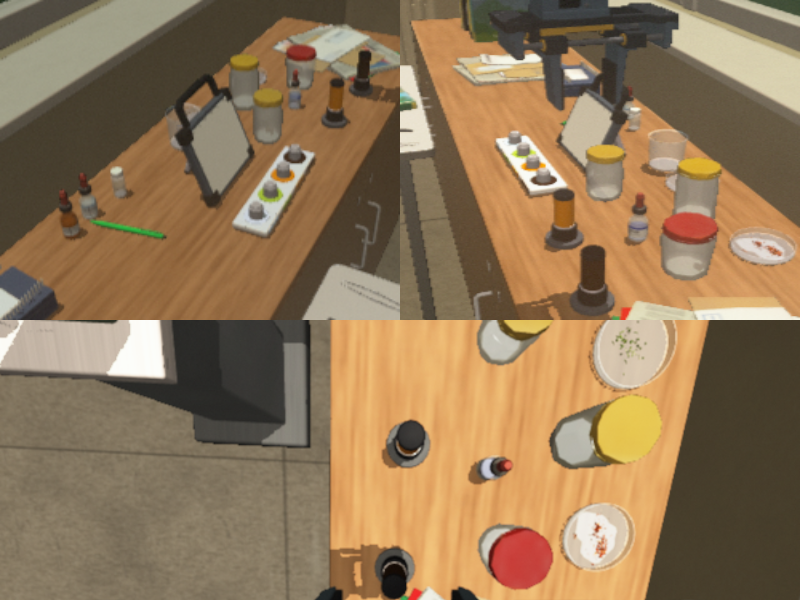

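The panel stands freely. The wrist view shows the amber foot ring near (326,98) and brown near (315,198). Measure both.

```bash
cat > cols.py <<'E'
from h import *
import sys
def cols(f,boxes):
    W=np.load(f+'.npz');C=cloud(W['d'],W['K'],W['T'])
    for n,(x,y) in boxes.items():
        r=np.hypot(C[...,0]-x,C[...,1]-y)
        for lab,lo,hi in(('cap',96,110),('ring',5,13)):
            m=((r<48)&(C[...,2]>lo)&(C[...,2]<hi)).astype(np.uint8)
            cs=cv2.findContours(m,0,2)[0]
            if not cs: continue
            c=max(cs,key=cv2.contourArea)[:,0]
            P=np.array([C[v,u,:2] for u,v in c],np.float32)
            if len(P)>5: (cc,rad)=cv2.minEnclosingCircle(P); print(f,n,lab,len(P),np.round(cc,1),round(rad,1))
if __name__=='__main__': cols(sys.argv[1],dict(amber=(450,-222),brown=(445,-385)))
E
python3 cols.py w6; python3 cols.py scene5;python3 cols.py side5
```

```text
w6 amber cap 38 [ 456.8 -223.2] 14.8
w6 amber ring 72 [ 456.7 -223. ] 27.7
w6 brown cap 29 [ 447.  -385.2] 14.8
w6 brown ring 55 [ 447.6 -384.7] 27.9
scene5 amber cap 8 [ 456.7 -222.1] 14.4
scene5 amber ring 30 [ 454.2 -220.5] 28.4
scene5 brown cap 10 [ 446.6 -383. ] 16.0
scene5 brown ring 26 [ 444.9 -382.9] 27.1
side5 amber cap 16 [ 455.1 -226.1] 16.0
side5 amber ring 40 [ 455.6 -227.3] 27.8
side5 brown cap 18 [ 445.3 -387.7] 15.7
side5 brown ring 34 [ 445.7 -389.5] 28.3
```

```bash
python3 go.py 456.8 -223.1 52 3.0
python3 - <<'E'
from h import *
W=np.load('w1.npz');K,T=W['K'],W['T'];C=cloud(W['d'],K,T)
out=[]
for n,(x,y) in dict(clear=(463,154),green=(465,92),amber=(470,30),brown=(473,-33)).items():
    m=((np.hypot(C[...,0]-x,C[...,1]-y)<22)&(C[...,2]>38)&(C[...,2]<50)).astype(np.uint8)
    c=max(cv2.findContours(m,0,2)[0],key=cv2.contourArea)[:,0];P=np.array([C[v,u,:2] for u,v in c],np.float32);cc,r=cv2.minEnclosingCircle(P);print(n,np.round(cc,1),round(r,1),P.mean(0));out.append(cc)
o=np.array(out);v=np.array([.096,.032,-.032,-.096])*1000;px=np.polyfit(v,o[:,0],1);py=np.polyfit(v,o[:,1],1);print(px,py,np.degrees(np.arctan2(-px[0],py[0])))
E
```

```text
xyz [ 0.0127 -0.1121  0.2622] roll 0.11
clear [463.7 154.4] 11.5 [462.73383 154.7301 ]
green [467.2  90.7] 11.3 [467.7248   90.88742]
amber [470.1  26.8] 11.1 [471.11966   26.887377]
brown [473.1 -36.2] 11.6 [473.43665  -35.158554]
[-4.87992287e-02  4.68542297e+02] [ 0.99333408 58.93121672] 2.8124916255546863
```

```bash
python3 -m pendant '[{"xyz":[0.006,-0.05,0.03],"roll":0,"jaw":0.4},{"xyz":[0.0105,-0.112,0.08],"roll":0,"jaw":0.4},{"xyz":[0.0105,-0.112,0.13],"roll":0,"jaw":0.4},{"xyz":[0.0105,-0.112,0.15],"roll":0,"jaw":0.4},{"xyz":[0.0105,-0.112,0.16],"roll":0,"jaw":0.4},{"xyz":[0.0105,-0.112,0.16],"roll":0,"jaw":0.4},{"xyz":[0.0105,-0.112,0.16],"roll":0,"jaw":0.4},{"xyz":[0.0105,-0.112,0.16],"roll":0,"jaw":0.4}]' 25
python3 - <<'E'
from h import *
im,d,K,T,p=grab('wrist','w7.png'); np.savez('w7.npz',im=im,d=d,K=K,T=T)
E
python3 cols.py w7; python3 go.py 456.8 -223.1 52 3.0
```

```text
time_s: 27.9
ee_pos: [455.3, -224.9, 155.4]
ee_rot: [179.9, -0.1, 3.1]
force: [0.3, -0.8, 0.6]
gripper_width: 54.5
w7 amber cap 55 [ 456.4 -223.1] 14.8
w7 amber ring 93 [ 456.6 -222.9] 27.7
w7 brown ring 25 [ 446.1 -365.5] 19.0
xyz [ 0.0015 -0.0018  0.1032] roll 0.09
```

```bash
python3 -m pendant '[{"xyz":[0.001,-0.0015,0.04],"roll":0,"jaw":0.4},{"xyz":[0.001,-0.0015,0.08],"roll":0,"jaw":0.4},{"xyz":[0.001,-0.0015,0.102],"roll":0,"jaw":0.4},{"xyz":[0.001,-0.0015,0.102],"roll":0,"jaw":0.4},{"xyz":[0.001,-0.0015,0.102],"roll":0,"jaw":1},{"xyz":[0.001,-0.0015,0.102],"roll":0,"jaw":1},{"xyz":[0.001,-0.0015,0.102],"roll":0,"jaw":1},{"xyz":[0.001,-0.0015,0.102],"roll":0,"jaw":1}]' 25
python3 -m pendant '[{"xyz":[0,0,-0.02],"roll":0,"jaw":1},{"xyz":[0,0,-0.05],"roll":0,"jaw":1},{"xyz":[0,0,-0.09],"roll":0,"jaw":1},{"xyz":[0,0,-0.11],"roll":0,"jaw":1},{"xyz":[0,0,-0.11],"roll":0,"jaw":1},{"xyz":[0,0,-0.11],"roll":0,"jaw":1},{"xyz":[0,0,-0.11],"roll":0,"jaw":1},{"xyz":[0,0,-0.11],"roll":0,"jaw":1}]' 25
python3 go.py 470.1 27 165 3.0
```

```text
time_s: 28.95
ee_pos: [456.5, -223.3, 53.3]
ee_rot: [179.9, -0.1, 3.1]
force: [0.9, 0.2, 4.3]
gripper_width: 28.8
time_s: 29.95
ee_pos: [455.2, -222.7, 161.5]
ee_rot: [-179.9, 0.1, 3.1]
force: [-0.2, -0.4, -1.6]
gripper_width: 28.9
xyz [ 0.0284 -0.2485 -0.0034] roll 0.11
```

```bash
python3 -m pendant '[{"xyz":[0.005,-0.04,0],"roll":0,"jaw":1},{"xyz":[0.01,-0.09,0],"roll":0,"jaw":1},{"xyz":[0.016,-0.14,0],"roll":0,"jaw":1},{"xyz":[0.022,-0.19,0],"roll":0,"jaw":1},{"xyz":[0.027,-0.235,0],"roll":0,"jaw":1},{"xyz":[0.0275,-0.249,0.02],"roll":0,"jaw":1},{"xyz":[0.0275,-0.249,0.045],"roll":0,"jaw":1},{"xyz":[0.0275,-0.249,0.045],"roll":0,"jaw":1}]' 25
python3 -m pendant '[{"xyz":[0,0,0],"roll":0,"jaw":1},{"xyz":[0,0,0],"roll":0,"jaw":1},{"xyz":[0,0,0],"roll":0,"jaw":1},{"xyz":[0,0,0],"roll":0,"jaw":1},{"xyz":[0,0,0],"roll":0,"jaw":1},{"xyz":[0,0,0],"roll":0,"jaw":1},{"xyz":[0,0,0],"roll":0,"jaw":1},{"xyz":[0,0,0],"roll":0,"jaw":1}]' 25
python3 go.py 470.1 26.8 120 3.0
python3 - <<'E'
from h import *
im,d,K,T,p=grab('wrist','w8.png'); C=cloud(d,K,T)
# column ring + visible spigots
for n,(x,y),lo,hi,R in(('ring',(470,27),55,85,40),('clear',(464,154),38,50,22),('green',(467,91),38,50,22)):
    m=((np.hypot(C[...,0]-x,C[...,1]-y)<R)&(C[...,2]>lo)&(C[...,2]<hi)).astype(np.uint8);cs=cv2.findContours(m,0,2)[0]
    if cs:
        c=max(cs,key=cv2.contourArea)[:,0];P=np.array([C[v,u,:2] for u,v in c],np.float32);print(n,len(P),cv2.minEnclosingCircle(P))
E
```

```text
time_s: 30.95
ee_pos: [468.0, 27.4, 115.7]
ee_rot: [180.0, 0.3, 3.1]
force: [-0.3, -0.8, -1.8]
gripper_width: 29.2
time_s: 31.95
ee_pos: [469.6, 27.2, 117.3]
ee_rot: [180.0, 0.0, 3.1]
force: [-0.2, 0.3, -1.6]
gripper_width: 29.0
xyz [ 0.0005  0.0004 -0.0027] roll 0.11
ring 88 ((469.2884826660156, 33.60090255737305), 26.921125411987305)
clear 63 ((463.2816162109375, 154.27285766601562), 11.57958984375)
green 53 ((465.9383239746094, 90.81016540527344), 11.608992576599121)
```

Run:
```python
from h import *
for cam in('wrist','scene','side'):
    im,d,K,T,p=grab(cam,cam+'9.png'); C=cloud(d,K,T); z=C[...,2]
    r=np.hypot(C[...,0]-470,C[...,1]-27)
    m=(r<42)&(z>52)&(z<110); h=np.histogram(z[m],np.arange(52,112,4)); print(cam,h[0])
    for lo,hi in((58,68),(68,78),(80,92),(98,112)):
        q=((r<42)&(z>lo)&(z<hi)).astype(np.uint8);cs=cv2.findContours(q,0,2)[0]
        if cs:
            c=max(cs,key=cv2.contourArea)[:,0];P=np.array([C[v,u,:2] for u,v in c],np.float32);cc,R=cv2.minEnclosingCircle(P);print(lo,len(P),np.round(cc,1),round(R,1),P.min(0).round(),P.max(0).round())
cv2.imwrite('pics/c9.png',np.hstack([cv2.resize(cv2.imread('pics/scene9.png')[120:260,280:420],(400,400)),cv2.resize(cv2.imread('pics/side9.png')[120:260,220:360],(400,400))]))
```

```text
wrist [  0   0   0  36 139 942  51  48  55  60  89 295 177  67]
58 1 [444.2  39.1] 0.0 [444.  39.] [444.  39.]
68 104 [469.3  33.5] 27.0 [442.  30.] [496.  55.]
80 74 [469.   34.8] 16.7 [452.  34.] [486.  46.]
98 91 [469.   28.7] 16.0 [453.  25.] [485.  43.]
scene [ 0  0  0 18 18 78 15 14 16 15 15 25 18  9]
58 7 [448.9  44.9] 8.0 [444.  39.] [454.  51.]
68 29 [468.6  29.6] 28.1 [442.   5.] [495.  56.]
80 19 [465.5  33.2] 17.7 [451.  23.] [481.  47.]
98 22 [467.7  32.8] 15.8 [453.  26.] [483.  48.]
side [ 0  0  4 19 29 72 18 11 22 13 24 22 17 12]
58 9 [4.709e+02 1.000e-01] 11.5 [459.  -2.] [482.   2.]
68 28 [468.6  22.5] 28.9 [441.  -5.] [495.  43.]
80 15 [467.3  18.5] 16.7 [451.   5.] [484.  23.]
98 22 [467.7  21.4] 15.6 [453.   7.] [483.  26.]
```

View pics/c9.png

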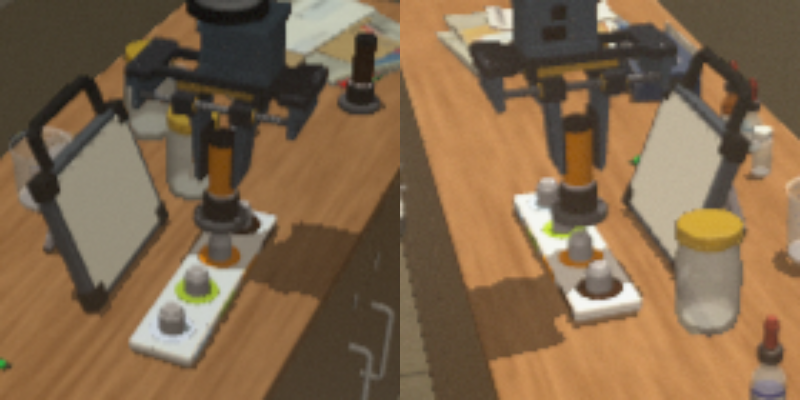

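Column held upright, centred over its spigot. Lower it.

```bash
python3 -m pendant '[{"xyz":[0.0005,0.0003,0.01],"roll":0,"jaw":1},{"xyz":[0.0005,0.0003,0.018],"roll":0,"jaw":1},{"xyz":[0.0005,0.0003,0.022],"roll":0,"jaw":1},{"xyz":[0.0005,0.0003,0.026],"roll":0,"jaw":1},{"xyz":[0.0005,0.0003,0.030],"roll":0,"jaw":1},{"xyz":[0.0005,0.0003,0.034],"roll":0,"jaw":1},{"xyz":[0.0005,0.0003,0.034],"roll":0,"jaw":1},{"xyz":[0.0005,0.0003,0.034],"roll":0,"jaw":1}]' 25
```

```text
time_s: 33.15
ee_pos: [470.2, 26.9, 83.5]
ee_rot: [180.0, -0.0, 3.1]
force: [0.2, 0.4, -1.6]
gripper_width: 29.0
```

```bash
python3 -m pendant '[{"xyz":[0,0,0.004],"roll":0,"jaw":1},{"xyz":[0,0,0.008],"roll":0,"jaw":1},{"xyz":[0,0,0.011],"roll":0,"jaw":1},{"xyz":[0,0,0.013],"roll":0,"jaw":1},{"xyz":[0,0,0.013],"roll":0,"jaw":1},{"xyz":[0,0,0.013],"roll":0,"jaw":1},{"xyz":[0,0,0.013],"roll":0,"jaw":1},{"xyz":[0,0,0.013],"roll":0,"jaw":1}]' 25
```

```text
time_s: 34.15
ee_pos: [470.2, 27.4, 71.3]
ee_rot: [-180.0, -0.0, 3.1]
force: [-2.8, 1.7, 6.5]
gripper_width: 29.1
```

```bash
python3 -m pendant '[{"xyz":[0,0,0],"roll":0,"jaw":0.4},{"xyz":[0,0,0],"roll":0,"jaw":0.4},{"xyz":[0,0,0],"roll":0,"jaw":0.4},{"xyz":[0,0,-0.03],"roll":0,"jaw":0.4},{"xyz":[0,0,-0.08],"roll":0,"jaw":0.4},{"xyz":[0,0,-0.13],"roll":0,"jaw":0.4},{"xyz":[0,0,-0.13],"roll":0,"jaw":0.4},{"xyz":[0,0,-0.13],"roll":0,"jaw":0.4}]' 25
python3 -m pendant '[{"xyz":[-0.045,0.41,0],"roll":0,"jaw":0.4},{"xyz":[-0.045,0.41,0],"roll":0,"jaw":0.4},{"xyz":[-0.045,0.41,0],"roll":0,"jaw":0.4},{"xyz":[-0.045,0.41,0],"roll":0,"jaw":0.4},{"xyz":[-0.045,0.41,0],"roll":0,"jaw":0.4},{"xyz":[-0.045,0.41,0],"roll":0,"jaw":0.4},{"xyz":[-0.045,0.41,0],"roll":0,"jaw":0.4},{"xyz":[-0.045,0.41,0],"roll":0,"jaw":0.4}]' 25
python3 - <<'E'
from h import *
for n in('wrist','scene','side'):
    im,d,K,T,p=grab(n,n+'10.png'); np.savez(n+'10.npz',im=im,d=d,K=K,T=T)
from cols import cols
cols('wrist10',dict(brown=(447,-385))); cols('side10',dict(brown=(447,-385)))
for n in('scene10','side10'):
    W=np.load(n+'.npz');C=cloud(W['d'],W['K'],W['T'])
    r=np.hypot(C[...,0]-470,C[...,1]-27);m=(r<26)&(C[...,2]>100);print(n,'amber top z',m.sum(),np.median(C[m],0).round(1),np.percentile(C[m][:,2],90).round(1))
E
python3 go.py 447.2 -385 52 3
```

```text
time_s: 35.15
ee_pos: [469.5, 26.9, 199.7]
ee_rot: [180.0, 0.1, 3.1]
force: [-0.8, 0.1, -0.2]
gripper_width: 54.6
time_s: 36.15
ee_pos: [446.2, -386.7, 197.5]
ee_rot: [-179.8, 0.2, 2.9]
force: [-0.2, 0.4, -0.3]
gripper_width: 54.8
wrist10 brown cap 41 [ 446.6 -385.4] 14.9
wrist10 brown ring 86 [ 446.9 -385.3] 27.8
side10 brown cap 17 [ 446.  -388.2] 14.8
side10 brown ring 50 [ 445.9 -389.2] 27.7
scene10 amber top z 100 [466.8  34.8 117.3] 120.8
xyz [0.0004 0.0018 0.147 ] roll 0.13
  return _methods._mean(a, axis=axis, dtype=dtype,
  ret = um.true_divide(
Traceback (most recent call last):
IndexError: index -1 is out of bounds for axis 0 with size 0
```

Amber top at 120 mm, so it's seated. Brown column unmoved at (446.8,−385.3). Grasp it.

```bash
python3 -m pendant '[{"xyz":[0.0003,0,0.04],"roll":0,"jaw":0.4},{"xyz":[0.0003,0,0.08],"roll":0,"jaw":0.4},{"xyz":[0.0003,0,0.12],"roll":0,"jaw":0.4},{"xyz":[0.0003,0,0.144],"roll":0,"jaw":0.4},{"xyz":[0.0003,0,0.144],"roll":0,"jaw":0.4},{"xyz":[0.0003,0,0.144],"roll":0,"jaw":0.4},{"xyz":[0.0003,0,0.144],"roll":0,"jaw":0.4},{"xyz":[0.0003,0,0.144],"roll":0,"jaw":0.4}]' 25
python3 -m pendant '[{"xyz":[0,0,0],"roll":0,"jaw":1},{"xyz":[0,0,0],"roll":0,"jaw":1},{"xyz":[0,0,0],"roll":0,"jaw":1},{"xyz":[0,0,0],"roll":0,"jaw":1},{"xyz":[0,0,0],"roll":0,"jaw":1},{"xyz":[0,0,0],"roll":0,"jaw":1},{"xyz":[0,0,0],"roll":0,"jaw":1},{"xyz":[0,0,0],"roll":0,"jaw":1}]' 25
python3 -m pendant '[{"xyz":[0,0,-0.02],"roll":0,"jaw":1},{"xyz":[0,0,-0.05],"roll":0,"jaw":1},{"xyz":[0,0,-0.09],"roll":0,"jaw":1},{"xyz":[0,0,-0.11],"roll":0,"jaw":1},{"xyz":[0,0,-0.11],"roll":0,"jaw":1},{"xyz":[0,0,-0.11],"roll":0,"jaw":1},{"xyz":[0,0,-0.11],"roll":0,"jaw":1},{"xyz":[0,0,-0.11],"roll":0,"jaw":1}]' 25
python3 go.py 473.3 -36.8 165 3.0
```

```text
time_s: 37.3
ee_pos: [448.2, -385.2, 57.5]
ee_rot: [179.9, -0.1, 3.1]
force: [-0.3, -0.6, -0.2]
gripper_width: 54.8
time_s: 38.3
ee_pos: [447.6, -384.9, 56.4]
ee_rot: [-180.0, 0.0, 3.1]
force: [-1.2, 0.0, -0.2]
gripper_width: 29.2
time_s: 39.3
ee_pos: [447.5, -384.6, 165.4]
ee_rot: [-179.9, 0.1, 3.1]
force: [-0.1, 0.9, -2.1]
gripper_width: 29.0
xyz [ 0.0447 -0.3459  0.0008] roll 0.11
```

```bash
python3 -m pendant '[{"xyz":[0.005,-0.04,0],"roll":0,"jaw":1},{"xyz":[0.012,-0.09,0],"roll":0,"jaw":1},{"xyz":[0.018,-0.14,0],"roll":0,"jaw":1},{"xyz":[0.025,-0.19,0],"roll":0,"jaw":1},{"xyz":[0.031,-0.24,0],"roll":0,"jaw":1},{"xyz":[0.038,-0.29,0],"roll":0,"jaw":1},{"xyz":[0.043,-0.333,0],"roll":0,"jaw":1},{"xyz":[0.0445,-0.346,0],"roll":0,"jaw":1}]' 25
python3 -m pendant '[{"xyz":[0,0,0],"roll":0,"jaw":1},{"xyz":[0,0,0.02],"roll":0,"jaw":1},{"xyz":[0,0,0.04],"roll":0,"jaw":1},{"xyz":[0,0,0.045],"roll":0,"jaw":1},{"xyz":[0,0,0.045],"roll":0,"jaw":1},{"xyz":[0,0,0.045],"roll":0,"jaw":1},{"xyz":[0,0,0.045],"roll":0,"jaw":1},{"xyz":[0,0,0.045],"roll":0,"jaw":1}]' 25
python3 go.py 473.4 -36.7 74.4 3.0
```

```text
time_s: 40.3
ee_pos: [473.2, -35.0, 166.2]
ee_rot: [-180.0, 0.0, 3.3]
force: [0.5, 0.1, -2.2]
gripper_width: 28.9
time_s: 41.3
ee_pos: [473.7, -37.0, 121.8]
ee_rot: [180.0, -0.1, 3.1]
force: [0.4, 0.5, -2.9]
gripper_width: 29.1
xyz [-0.0003 -0.0003  0.0474] roll 0.12
```

```bash
python3 -m pendant '[{"xyz":[0,0,0.01],"roll":0,"jaw":1},{"xyz":[0,0,0.018],"roll":0,"jaw":1},{"xyz":[0,0,0.022],"roll":0,"jaw":1},{"xyz":[0,0,0.026],"roll":0,"jaw":1},{"xyz":[0,0,0.03],"roll":0,"jaw":1},{"xyz":[0,0,0.034],"roll":0,"jaw":1},{"xyz":[0,0,0.034],"roll":0,"jaw":1},{"xyz":[0,0,0.034],"roll":0,"jaw":1}]' 25
python3 -m pendant '[{"xyz":[0,0,0.004],"roll":0,"jaw":1},{"xyz":[0,0,0.008],"roll":0,"jaw":1},{"xyz":[0,0,0.012],"roll":0,"jaw":1},{"xyz":[0,0,0.014],"roll":0,"jaw":1},{"xyz":[0,0,0.015],"roll":0,"jaw":1},{"xyz":[0,0,0.015],"roll":0,"jaw":1},{"xyz":[0,0,0.015],"roll":0,"jaw":1},{"xyz":[0,0,0.015],"roll":0,"jaw":1}]' 25
```

```text
time_s: 42.3
ee_pos: [473.6, -37.0, 87.5]
ee_rot: [180.0, -0.0, 3.1]
force: [-0.6, -0.4, -1.9]
gripper_width: 29.2
time_s: 43.3
ee_pos: [473.5, -36.4, 74.4]
ee_rot: [-180.0, -0.1, 3.1]
force: [-4.9, 2.9, 16.3]
gripper_width: 29.2
```

```bash
python3 -m pendant '[{"xyz":[0,0,-0.001],"roll":0,"jaw":0.4},{"xyz":[0,0,-0.001],"roll":0,"jaw":0.4},{"xyz":[0,0,-0.001],"roll":0,"jaw":0.4},{"xyz":[0,0,-0.03],"roll":0,"jaw":0.4},{"xyz":[0,0,-0.08],"roll":0,"jaw":0.4},{"xyz":[0,0,-0.13],"roll":0,"jaw":0.4},{"xyz":[0,0,-0.18],"roll":0,"jaw":0.4},{"xyz":[0,0,-0.21],"roll":0,"jaw":0.4}]' 25
python3 -m pendant '[{"xyz":[-0.08,0.25,-0.03],"roll":0,"jaw":0.4},{"xyz":[-0.08,0.25,-0.03],"roll":0,"jaw":0.4},{"xyz":[-0.08,0.25,-0.03],"roll":0,"jaw":0.4},{"xyz":[-0.08,0.25,-0.03],"roll":0,"jaw":0.4},{"xyz":[-0.08,0.25,-0.03],"roll":0,"jaw":0.4},{"xyz":[-0.08,0.25,-0.03],"roll":0,"jaw":0.4},{"xyz":[-0.08,0.25,-0.03],"roll":0,"jaw":0.4},{"xyz":[-0.08,0.25,-0.03],"roll":0,"jaw":0.4}]' 25
python3 - <<'E'
from h import *
ims=[]
for n in('scene','side'):
    im,d,K,T,p=grab(n,n+'11.png'); C=cloud(d,K,T); g=im.min(-1); ims.append(im)
    m=(C[...,0]>530)&(C[...,0]<660)&(C[...,1]>-45)&(C[...,1]<170)&(C[...,2]>12)&(C[...,2]<180)&(g>70); P=C[m]
    for _ in range(4):
        c=np.median(P,0) if _==0 else P.mean(0); U,s,V=np.linalg.svd(P-c,full_matrices=False); r=abs((P-c)@V[2]); P=P[r<max(3,np.median(r)*2.5)]
    nn=V[2]*np.sign(-V[2][0]); print(n,len(P),'tilt',np.degrees(np.arcsin(nn[2])).round(1),'yaw',np.degrees(np.arctan2(-nn[1],-nn[0])).round(1),'x at z=7',(c[0]-nn[2]/nn[0]*(7-c[2])).round(1),'y',np.percentile(P[:,1],[1,99]).round())
    for k,(x,y) in dict(amber=(470,27),brown=(473.4,-36.7)).items():
        r=np.hypot(C[...,0]-x,C[...,1]-y)
        q=(r<22)&(C[...,2]>100)&(C[...,2]<140); print(k,q.sum(),np.percentile(C[q][:,2],95).round(1) if q.any() else None)
        q=(r<34)&(C[...,2]>20)&(C[...,2]<36);print('  ring top z',np.percentile(C[q][:,2],[50,90]).round(1))
cv2.imwrite('pics/c11.png',np.hstack([cv2.resize(ims[0][110:290,200:430],(400,313)),cv2.resize(ims[1][110:310,200:455],(400,313))]))
E
```

```text
time_s: 44.3
ee_pos: [474.1, -37.1, 284.8]
ee_rot: [180.0, -0.2, 3.1]
force: [0.2, -0.6, -0.1]
gripper_width: 54.6
time_s: 45.3
ee_pos: [407.5, -289.5, 312.3]
ee_rot: [-180.0, 0.0, 3.2]
force: [0.0, -0.5, 0.6]
gripper_width: 55.2
scene 1370 tilt 21.5 yaw 3.2 x at z=7 547.6 y [-16. 145.]
amber 100 120.9
  ring top z [28.  32.5]
brown 92 121.4
  ring top z [28.5 34.6]
side 1143 tilt 21.7 yaw 3.2 x at z=7 547.5 y [-23. 147.]
amber 104 120.7
  ring top z [27.3 34.4]
brown 110 120.2
  ring top z [27.2 31.9]
```

View pics/c11.png

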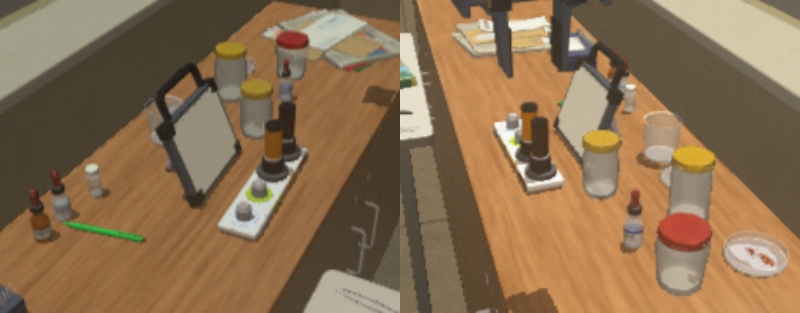

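Columns are fully seated, with tops at 120 mm. But the panel's lean reads 21.6° against 18.4° when held, so I'll check when that changed and where the bar and leg are.

```bash
cat > fit.py <<'E'
from h import *
def fit(n,d,im,K,T):
    C=cloud(d,K,T); g=im.min(-1)
    m=(C[...,0]>530)&(C[...,0]<660)&(C[...,1]>-35)&(C[...,1]<160)&(C[...,2]>12)&(C[...,2]<180)&(g>70); P=C[m]
    for _ in range(4):
        c=np.median(P,0) if _==0 else P.mean(0); U,s,V=np.linalg.svd(P-c,full_matrices=False); r=abs((P-c)@V[2]); P=P[r<max(3,np.median(r)*2.5)]
    nn=V[2]*np.sign(-V[2][0]); print(n,len(P),'tilt',np.degrees(np.arcsin(nn[2])).round(1),'yaw',np.degrees(np.arctan2(-nn[1],-nn[0])).round(1),'x at z=7',(c[0]-nn[2]/nn[0]*(7-c[2])).round(1),'y',np.percentile(P[:,1],[1,99]).round())
    q=(C[...,0]>580)&(C[...,0]<670)&(abs(C[...,1]-66)<40)&(C[...,2]>165)&(C[...,2]<215)&(im.max(-1)<70)
    if q.any(): print('  bar x',np.percentile(C[q][:,0],[3,97]).round(),'z',np.percentile(C[q][:,2],[3,97]).round(),q.sum())
E
python3 - <<'E'
from fit import *
for n in('scene5','side5','scene10','side10'):
    W=np.load(n+'.npz'); fit(n,W['d'],W['im'],W['K'],W['T'])
for n in('scene','side'):
    im,d,K,T,p=grab(n); fit('now '+n,d,im,K,T)
E
```

```text
scene5 1363 tilt 21.5 yaw 3.1 x at z=7 547.6 y [-17. 145.]
  bar x [621. 634.] z [183. 191.] 87
side5 1169 tilt 21.6 yaw 3.1 x at z=7 547.6 y [-24. 147.]
  bar x [619. 619.] z [186. 186.] 1
scene10 1350 tilt 21.6 yaw 3.1 x at z=7 547.6 y [-17. 145.]
  bar x [621. 634.] z [182. 192.] 86
side10 180 tilt 21.5 yaw 3.5 x at z=7 549.9 y [-26.  72.]
  bar x [629. 629.] z [187. 187.] 1
now scene 1363 tilt 21.5 yaw 3.1 x at z=7 547.6 y [-16. 145.]
  bar x [622. 634.] z [182. 191.] 88
now side 1160 tilt 21.6 yaw 3.2 x at z=7 547.6 y [-24. 147.]
  bar x [620. 629.] z [183. 191.] 51
```

```bash
python3 go.py 655 65 320 -87
python3 -m pendant '[{"xyz":[0.06,-0.09,-0.008],"roll":10,"jaw":0.4},{"xyz":[0.12,-0.18,-0.008],"roll":20,"jaw":0.4},{"xyz":[0.2,-0.26,-0.008],"roll":30,"jaw":0.4},{"xyz":[0.25,-0.33,-0.008],"roll":40,"jaw":0.4},{"xyz":[0.267,-0.34,-0.008],"roll":50,"jaw":0.4},{"xyz":[0.267,-0.34,-0.008],"roll":60,"jaw":0.4},{"xyz":[0.267,-0.34,-0.008],"roll":70,"jaw":0.4},{"xyz":[0.267,-0.34,-0.008],"roll":80,"jaw":0.4}]' 25
python3 go.py 655 65 320 -87
python3 -m pendant '[{"xyz":[0,0,0],"roll":10,"jaw":0.4},{"xyz":[0,0,0],"roll":10,"jaw":0.4},{"xyz":[0,0,0],"roll":10,"jaw":0.4},{"xyz":[0,0,0],"roll":10,"jaw":0.4},{"xyz":[0,0,0],"roll":10,"jaw":0.4},{"xyz":[0,0,0],"roll":10,"jaw":0.4},{"xyz":[0,0,0],"roll":10,"jaw":0.4},{"xyz":[0,0,0],"roll":10,"jaw":0.4}]' 25
python3 - <<'E'
from h import *
im,d,K,T,p=grab('wrist','w12.png'); np.savez('w12.npz',im=im,d=d,K=K,T=T)
cv2.imwrite('pics/w12c.png',cv2.resize(im[60:260,200:440],None,fx=3,fy=3,interpolation=cv2.INTER_CUBIC))
E
```

```text
xyz [ 0.267  -0.3409 -0.0075] roll 90.19
time_s: 46.5
ee_pos: [656.6, 66.7, 319.2]
ee_rot: [180.0, 0.0, -77.0]
force: [-0.3, -0.8, -0.5]
gripper_width: 54.8
xyz [ 0.0013  0.002  -0.0008] roll 9.99
time_s: 47.5
ee_pos: [655.2, 63.0, 320.4]
ee_rot: [-180.0, -0.0, -86.9]
force: [0.1, -0.2, -0.0]
gripper_width: 54.5
```

View pics/w12c.png

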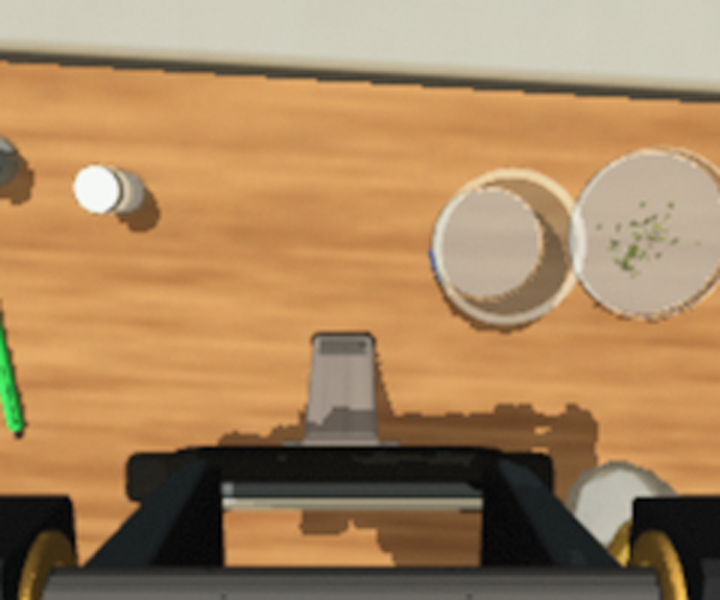

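The kickstand rests on the table behind the panel, tip at crop (343,335) and well clear of the beaker. Fit its angle.

Run:
```python
from h import *
W=np.load('w12.npz');im,d,K,T=[W[k] for k in('im','d','K','T')];C=cloud(d,K,T)
P=C[174:206,306:322].reshape(-1,3); a=np.radians(3.1)
X=P[:,0]*np.cos(a)+P[:,1]*np.sin(a); z=P[:,2]; m=(z>8)&(z<120);print(m.sum())
A=np.polyfit(z[m],X[m],1);r=X[m]-np.polyval(A,z[m]);print('dX/dz',A,'leg from vertical',np.degrees(np.arctan(-A[0])),r.std())
print('rows',[(v,C[v,314].round(1).tolist()) for v in range(166,208,4)])
# lit face plane same frame: foot
lx,ly=547.6,62; lX=lx*np.cos(a)+ly*np.sin(a); t=np.radians(21.6)
print('foot X',lX+22*np.cos(t),'hinge',lX+22*np.cos(t)+125*np.sin(t)+5*np.cos(t),125*np.cos(t)-5*np.sin(t))
```

```text
510
dX/dz [-3.01506677e-01  6.60201806e+02] leg from vertical 16.778409710813648 0.47050660318248305
rows [(166, [661.9, 68.9, -1.8]), (170, [655.7, 68.5, 3.8]), (174, [651.1, 68.1, 18.8]), (178, [647.2, 67.7, 36.2]), (182, [642.7, 67.3, 47.7]), (186, [638.8, 67.0, 60.9]), (190, [635.0, 66.6, 72.8]), (194, [631.5, 66.3, 84.6]), (198, [628.7, 66.0, 98.2]), (202, [625.3, 65.7, 107.9]), (206, [622.2, 65.5, 117.8])]
foot X 570.6066497652312 hinge 621.2711012802572 114.38143797260804
```

Panel-to-leg angle is 21.6° + 16.8° = 38.4° (stop is 38.1°), and the foot-to-tip distance is about 84 mm. So the kickstand is at its stop and the panel rests properly. One last check, then hand in.

Run:
```python
from fit import *
im,d,K,T,p=grab('scene'); fit('scene',d,im,K,T); C=cloud(d,K,T)
for k,(x,y) in dict(amber=(470,27),brown=(473.4,-36.7)).items():
    q=(np.hypot(C[...,0]-x,C[...,1]-y)<22)&(C[...,2]>100)&(C[...,2]<140); print(k,q.sum(),np.percentile(C[q][:,2],95).round(1))
print(env.job_done(), env.state()['time_s'])
```

```text
scene 1320 tilt 21.5 yaw 3.1 x at z=7 547.6 y [-15. 145.]
  bar x [621. 634.] z [183. 192.] 89
amber 98 121.5
brown 92 120.9
the job is handed in; nothing more can be done
the job is handed in; nothing more can be done
```

The job is handed in after about 48 s of robot time. The panel's lean came out different from the one you described.

- **Switch:** it is on. The knob travelled about 16 mm to the green end of its slot.
- **Kickstand:** it is at its stop. I measured 38.4° between panel and leg, against 38.1° for fully open.
- **Panel position:** it stands on its foot edge and kickstand behind the stand, lit face towards it. It is square (3.1° against the stand's 2.8–2.9°) and centred to about 2 mm. The foot line is about 68 mm behind the stand's back edge, and the nearest lower edge of the lit face about 47 mm. "About 6 cm" could mean either, so I set it between them.
- **Panel lean:** it leans back about 21.5°, not the 18° in the description, and this held from release to hand-in. The foot-to-tip distance is about 84 mm (85 mm stated). With the kickstand at its stop, 21.6° is what the stated leg length and hinge position give, so I left it.
- **Columns:** only amber and brown were out. Both are fully down on their own spigots, with cap tops measured at about 121 mm against 120 mm expected. No column was knocked aside during the run.
- **Other things:** I moved none of the jars, bottles or the beaker. At hand-in the arm was well above everything and touching nothing.

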